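# Close the wafer tank with its flush cover

## Robot

A 7-joint arm with a two-finger parallel gripper is mounted at the origin on the work surface. World frame = base frame: x ahead of the robot, y to its left, z up, the work surface at z = 0. Lengths are in mm, angles in rad, forces in N, time in s.
With the tool pointing down it reaches from about 400 to 875 mm from the base axis. Payload 4.4 kg.
Tool frame: the origin (TCP) lies at the very end of the fingers, on their centre line; the grasp point (between the pads) lies behind it (ctrl.hold_point_z is the z of the grasp point in the tool frame, in mm); z points along the fingers, y is the direction in which the jaws open and shut (so a half turn about z gives the same grasp; the last joint's range is limited). The gripper opens to 85 mm and grips with 20 to 120 N. Pads are 22 mm wide; open, the fingers measure 114 mm over their backs; the gripper's body (76 mm by 85 mm) begins 54 mm behind the grasp point. The pads swing forward as they close: fully open they stand 13 mm farther back than shut.
Start: joints at [-1.38, 0.628, 0.038, 1.517, -0.027, 0.996, -0.02], TCP at [165.066, 628.706, 210.513] pointing down, gripper open.
Joint ranges: [-3.06, 3.06], [-0.37, 2.12], [-1.25, 1.32], [0.18, 2.47], [-1.1, 4.24], [0.23, 1.98], [-2.94, 2.94]. Speed limits (rad/s): [2.57, 2.57, 3.14, 3.14, 3.14, 3.14, 3.14].

## Interface

Orientations are given as [roll, pitch, yaw] about the fixed x, y, z axes, in that order (R = Rz(yaw) Ry(pitch) Rx(roll)).
In Python, from cell import ctrl, vision gives the robot as it stands.
- The arm moves only by the shell command python3 -m crank 'ROWS' [OPENING]. ROWS is JSON, a list of rows, each an object of numbers: "x", "y", "z": the shift along the tool's x, y, z in cm; "spin": the turn about the tool's z in rad. A call has 1 to 5 rows; each row shifts and turns the commanded pose from where the row before left it, along the tool's axes as they then stand; what a row does not reach is not made up. A row lasts 1/10 s, in which the tool goes at most 50 mm and 8.59 degrees, less where a joint would pass 70% of its speed; a pose out of reach is approached as far as the arm can. A call is refused whole if a number of a shift passes 5 or a number of a turn 0.15, either way. A call with a gripper value outside its range is refused whole. OPENING is the opening in per cent of the stroke, from 0 (shut) to 100 (fully open), set as the call begins (- or left out, the last holds). The fingers move at their own pace and stop on an object; the grip force is fixed at half the most. Time passes only in rows, so rows that do not move let the fingers close. It gives the time, the measured TCP pose, the force and the opening at its end, in the units of the state.
- ctrl.read_state(): the state, without advancing time (a new reading comes with each control period).
- vision.get_image(name): name is "scene" or "side" or "wrist"; returns the picture (400x640x3 uint8, blue, green, red); there is no depth.
- vision.calibration(name): a dict with "vfov" (degrees; the focal length in pixels is half the picture's height over the tangent of half this angle, whatever the lens; pixels are square), "cx", "cy" (the principal point, pixels), "eye" and "rotation" of the camera in the world. Camera axes: x right, y up, looking along -z (the intrinsics and any distortion apply to the point x, -y, -z); pixel columns grow to the right and rows downward; lengths in mm; the calibration is good to about 2 mm. A picture is of the moment at which its call begins: read the wrist's pose just before it. calibration takes no time and is no camera call; for the wrist camera it gives the pose at the moment of the call.
- ctrl.finish_job(): hands the job in, once; it reports no verdict.
Trained networks look in the newest picture that a camera, given by its name, has taken for a name from the list of things; names that differ only in an ending like _2 or _b are one class to them, and where a whole thing is asked for, a point or a joint stands for the part that bears it (a point fixed in the world has none). Each returns a list of dicts, best first, with "score" (0 to 1); they miss things now and then, are a little off and sometimes report something else, mostly with a low value. They report only what shows in the picture. A call takes as long as a camera call. They do not tell look-alikes from the thing itself.
- vision.boxes_of(name, camera): "extent" ([left, top, right, bottom] in pixels, round what is visible of it).
- vision.regions_of(name, camera): "mask" (400x640 bool, what is visible of it) and "extent" ([left, top, right, bottom] in pixels, round what is visible of it).
- vision.place_of(name, camera): "point" ([column, row] in pixels: a listed point, or the origin of a listed thing).
The state is a dict: "clock": time; "qpos": joint angles; "qd": joint speeds; "tau": joint torques, N m; "eef_pos": TCP position; "tool_rot": TCP orientation; "force": force on the tool from outside, world axes, zero at the start; "torque": the same for the moment, N m; "width": finger opening in mm.
Only numpy, scipy, OpenCV 4.12 (cv2) and the standard library are available. Lean on these libraries where they do the work, as an engineer would, in place of code of your own. Each camera call takes 0.05 s, during which the arm holds its last target.

## Task

Someone left a glass beaker standing on the loose tank cover: first move the beaker to the blue drip tray, standing upright and set down gently. Then close the wafer tank with the cover, so that it drops into the recess round the tank mouth and lies seated and level, flush with the deck. Do not tip the beaker, and leave the wash bottle, timer and tweezers where they are.

Things in the scene. Friction and masses are not known exactly. Their poses are not given: they have to be found in the camera images.
- tank_mouth (a point): Centre of the mouth of the open beige tank sunk in the white deck, at deck level (height 0); fixed, but deck and tank differ in place and yaw from start to start. Round the mouth runs a rectangular recess with upright walls: 146 mm along this point's x, 186 mm along its y, 10 mm deep. Flat free deck lies at both its y ends; the small dark discs there are level with the deck, not obstacles.
- tank_ledge (a point): Centre of the recess, at the height of its floor (10 mm below the deck), axes as tank_mouth. That floor is a ledge 14 mm wide along all four sides, on which the cover's border rests; inside it the opening (118 mm in x, 158 mm in y) goes 160 mm down, with a white wafer carrier standing low in it.
- cover: Flat grey-green rigid sheet without handle, 140 mm along its x, 180 mm along its y, 10 mm thick, 0.17 to 0.34 kg; origin at the centre of its underside, z up. In the middle of each 140 mm end is a through notch, 30 mm wide, 17 mm deep. It starts flat on the deck off either y end of the tank, its length along the tank's y within 20 degrees, centre within 40 mm of the tank's y line.
- cover_top (a point): Centre of the cover's top face. Too wide to span with a gripper, the cover slides at 1 to 3 N when fingertips push an edge. 3 mm play all round in the recess; either way round fits. Slid lengthwise along the tank's y its leading end dips on to the side ledges once over half is across, and its trailing end drops in at the end. Seated, this point is level with the deck.
- beaker: Clear glass beaker without handle, outer diameter 50 mm, 70 mm tall, wall 3 mm, about 50 g, standing upright on the cover near its middle; origin at the centre of its underside, z up.
- drip_tray: Shallow blue tray fixed to the deck off the other y end of the tank: 150 mm along its x, 130 mm along its y, walls 5 mm thick and 12 mm high, floor 5 mm above the deck; origin at the centre of its underside, at deck level.
- wash_bottle: White plastic wash bottle with a red cap and spout, 62 mm diameter, 180 mm tall, standing on the deck well out on the +y side of the tank; origin at the centre of its underside. Leave it alone.
- timer: Grey lab timer, 60 x 75 x 22 mm, lying on the deck on the +x side of the tank; origin at the centre of its underside. Leave it alone.
- tweezers: Dark steel tweezers, 135 mm long along their x and 6 mm high, lying flat on the deck on the +x side; origin at the middle of their underside. Leave them alone.
Mind the look-alikes: they are no part of the job. There is more than one size of the beaker; the job needs the largest.

How it is judged:
By the outcome, as a careful person would: the job done as asked, in the order asked, and still so for the second after the job is handed in, with the robot touching nothing.
It also fails if it takes over 67 s, if anything falls off the work surface, if the arm or the gripper's body presses on something with over 40 N, if the wrist force passes 120 N, or if a joint passes its speed limit or range.

## Working session

There is one attempt and no reset: what is moved stays moved. The work goes in short steps, Python scripts to look and compute and a shell command to move; the robot and the scene stay as the last step left them, time stands still between calls to the robot, and variables do not carry over. Pictures are saved under pics/ and viewed, and the job is handed in when it is done.

```bash
ls; mkdir -p pics; python3 - <<'E'
from cell import ctrl, vision
import cv2
for n in ("scene","side","wrist"):
    im=vision.get_image(n); cv2.imwrite(f"pics/{n}0.png",im)
    print(n,vision.calibration(n))
print(ctrl.read_state(), ctrl.hold_point_z)
E
```

```text
pics
scene {'vfov': 49.34066257910141, 'cx': 325.1226814533593, 'cy': 199.28987032098746, 'eye': array([1083.07601546,  506.98489673,  847.92107676]), 'rotation': array([0.69523126, 0.00338981, 2.18606252])}
side {'vfov': 51.257917439052946, 'cx': 326.68326458104667, 'cy': 199.21648119175578, 'eye': array([ 169.01144269, -444.8872248 ,  886.00166081]), 'rotation': array([ 0.67998705,  0.00724836, -0.603553  ])}
wrist {'vfov': 66.63659452009563, 'cx': 317.1475293175392, 'cy': 200.82456742837763, 'eye': array([101.36783917, 644.69127635, 373.78429613]), 'rotation': array([-2.64237176e-01,  7.53679365e-04,  1.31490982e+00])}
{'clock': 0.15, 'qpos': array([-1.37984618,  0.62905794,  0.0384165 ,  1.51812292, -0.02700555,
        0.9963009 , -0.01998452]), 'qd': array([-0.00038637, -0.00319527,  0.00089532, -0.00330241,  0.0003553 ,
       -0.00039953, -0.00126465]), 'tau': array([ 1.49263731e-03, -5.63795650e+01,  1.22819312e+00, -1.93651414e+01,
        1.12967851e-02,  7.38716772e-03,  2.25150714e-06]), 'eef_pos': array([164.88345548, 628.23485672, 209.85377027]), 'tool_rot': array([-3.14021981e+00, -2.18698680e-05,  2.88488110e+00]), 'force': array([-0.24261474, -0.56991527, -0.35057094]), 'torque': array([0.01004555, 0.00543512, 0.00843797]), 'width': 85.41629967863824} -18.700000000000003
```

View pics/scene0.png

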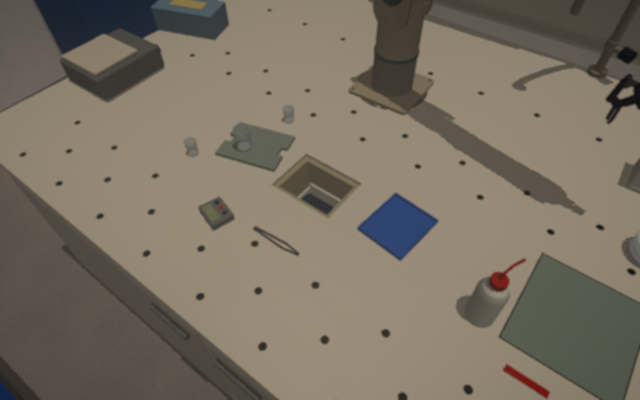

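View pics/side0.png

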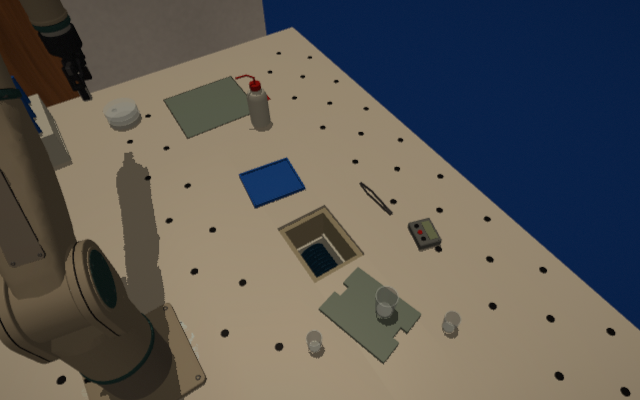

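View pics/wrist0.png

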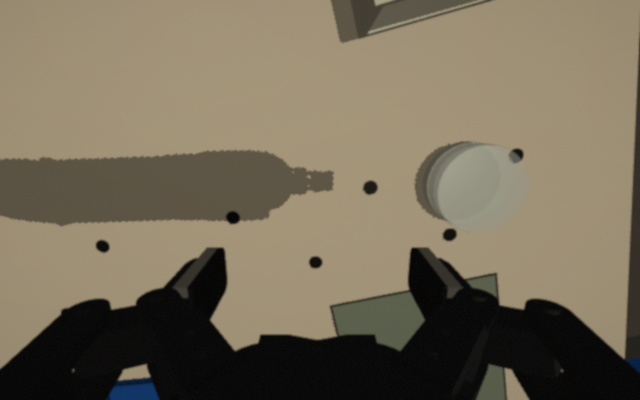

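The scene view shows the cover with the largest beaker at about (260,145), with two small look-alikes beside it at (191,147) and (288,114). The tank mouth is at (317,187), the tray at (398,226), the timer at (216,213) and the tweezers at (276,240). The side view agrees: cover at (370,313), beaker at (385,303), tank at (320,243) and tray at (272,183).

```bash
cat > h.py <<'E'
from cell import ctrl, vision
import numpy as np, cv2
from scipy.spatial.transform import Rotation as Ro
def cam(n):
    c=vision.calibration(n); f=200/np.tan(np.radians(c['vfov'])/2)
    return f,c['cx'],c['cy'],np.array(c['eye']),Ro.from_euler('xyz',c['rotation']).as_matrix()
def back(n,p,z,C=None):
    f,cx,cy,e,R=C or cam(n); p=np.atleast_2d(p).astype(float)
    d=np.c_[(p[:,0]-cx)/f,-(p[:,1]-cy)/f,-np.ones(len(p))]@R.T
    return e+d*((z-e[2])/d[:,2])[:,None]
def proj(n,P,C=None):
    f,cx,cy,e,R=C or cam(n); q=(np.atleast_2d(P)-e)@R
    return np.c_[cx+f*q[:,0]/-q[:,2], cy-f*q[:,1]/-q[:,2]]
def two(pa,pb,a='scene',b='side'):
    A=[];B=[]
    for n,p in((a,pa),(b,pb)):
        f,cx,cy,e,R=cam(n); d=R@np.array([(p[0]-cx)/f,-(p[1]-cy)/f,-1]); d/=np.linalg.norm(d)
        M=np.eye(3)-np.outer(d,d);A.append(M);B.append(M@e)
    return np.linalg.solve(sum(A),sum(B))
E
python3 - <<'E'
from h import *
np.set_printoptions(precision=1,suppress=True)
Z=dict(tank_mouth=0,tank_ledge=-10,cover=0,cover_top=10,beaker=10,drip_tray=0,wash_bottle=0,timer=0,tweezers=0)
P={}
for n in("scene","side"):
    vision.get_image(n)
    for k,z in Z.items():
        for r in vision.place_of(k,n)[:4]:
            if r['score']>.3:
                print(n,k,round(r['score'],2),np.array(r['point']),back(n,r['point'],z)[0])
    for k in("cover","drip_tray","beaker"):
        for r in vision.regions_of(k,n)[:4]:
            if r['score']<.3: continue
            m=r['mask'].astype(np.uint8); 
            cs=max(cv2.findContours(m,0,2)[0],key=cv2.contourArea)
            rect=cv2.approxPolyDP(cs,4,True)[:,0]
            z={'cover':10,'drip_tray':12,'beaker':10}[k]
            print(n,k,round(r['score'],2),r['extent'], m.sum())
            if k!='beaker': print(np.c_[rect,back(n,rect,z)])
E
```

```text
scene tank_mouth 0.68 [316.  183.5] [476.9  45.8  -0. ]
scene tank_ledge 0.89 [317.6 188.1] [480.5  53.4 -10. ]
scene cover 0.97 [257.7 147.4] [ 460.9 -169.     0. ]
scene cover_top 0.58 [256.6 143.4] [ 457.6 -174.2   10. ]
scene beaker 0.86 [242.1 146.3] [ 489.8 -199.6   10. ]
scene beaker 0.65 [288.4 121.4] [ 332.  -159.8   10. ]
scene beaker 0.52 [192.9 153.6] [ 589.3 -290.8   10. ]
scene drip_tray 0.83 [397.2 225.9] [475.5 286.8   0. ]
scene drip_tray 0.63 [256.1 145.2] [ 456.6 -178.6    0. ]
scene wash_bottle 0.77 [479.6 313.5] [575.  537.4   0. ]
scene wash_bottle 0.39 [398.9 225.2] [471.3 289.2   0. ]
scene timer 0.93 [220.4 215.1] [696.9 -85.5   0. ]
scene timer 0.52 [275.3 240.9] [678.4  74.1   0. ]
scene cover 0.81 [215.2, 126.6, 295.6, 173.0] 1904
[[ 216.   151.   545.4 -246.    10. ]
 [ 274.   171.   512.1  -66.    10. ]
 [ 282.   159.   464.9  -76.9   10. ]
 [ 280.   151.   443.7 -101.1   10. ]
 [ 287.   150.   429.5  -87.7   10. ]
 [ 294.   137.   376.3 -104.5   10. ]
 [ 251.   125.   407.5 -239.4   10. ]
 [ 248.   151.   494.5 -173.5   10. ]
 [ 239.   151.   508.8 -193
[... 670 characters left out ...]
eaker 0.87 [385.1 313.7] [ 487.1 -199.7   10. ]
side beaker 0.77 [311.  348.1] [ 310.9 -169.9   10. ]
side drip_tray 0.89 [271.3 185.7] [470.5 278.    0. ]
side wash_bottle 0.91 [261.3 119.8] [584.5 541.9   0. ]
side timer 0.91 [424.  236.2] [704.8 -92.8   0. ]
side timer 0.72 [262.8 120.3] [587.2 537.    0. ]
side tweezers 0.44 [373.9 196.4] [682.3  82.6   0. ]
side drip_tray 0.55 [242.2, 158.5, 304.9, 207.3] 1997
[[286.  158.  555.3 336.9  12. ]
 [239.  175.  411.2 355.6  12. ]
 [254.  207.  391.3 229.4  12. ]
 [304.  189.  534.3 206.1  12. ]]
side beaker 0.89 [373.2, 288.5, 402.5, 319.8] 581
side beaker 0.8 [442.2, 309.7, 462.1, 333.4] 331
side beaker 0.71 [301.5, 328.4, 319.1, 355.0] 306
```

```bash
python3 - <<'E'
import cv2
a=cv2.imread('pics/scene0.png')[90:290,170:450]; cv2.imwrite('pics/scene0z.png',cv2.resize(a,None,fx=2.8,fy=2.8,interpolation=cv2.INTER_CUBIC))
a=cv2.imread('pics/side0.png')[150:370,220:480]; cv2.imwrite('pics/side0z.png',cv2.resize(a,None,fx=2.7,fy=2.7,interpolation=cv2.INTER_CUBIC))
E
```

```text
(no output)
```

View pics/scene0z.png

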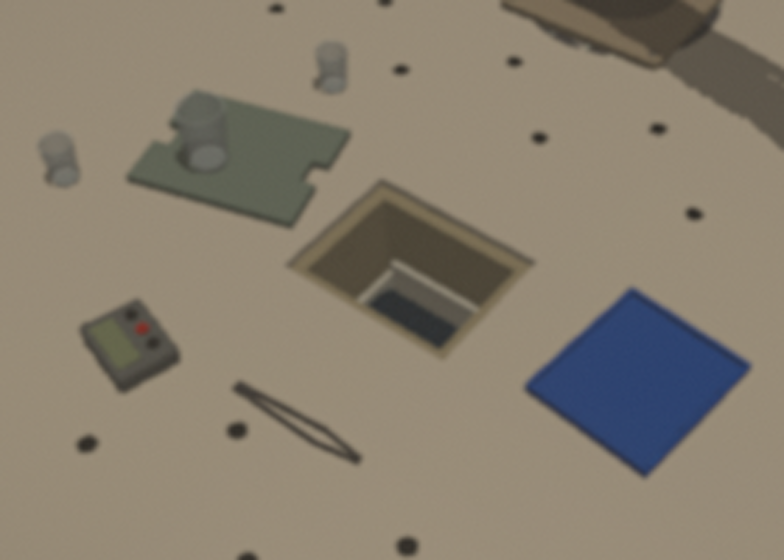

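View pics/side0z.png

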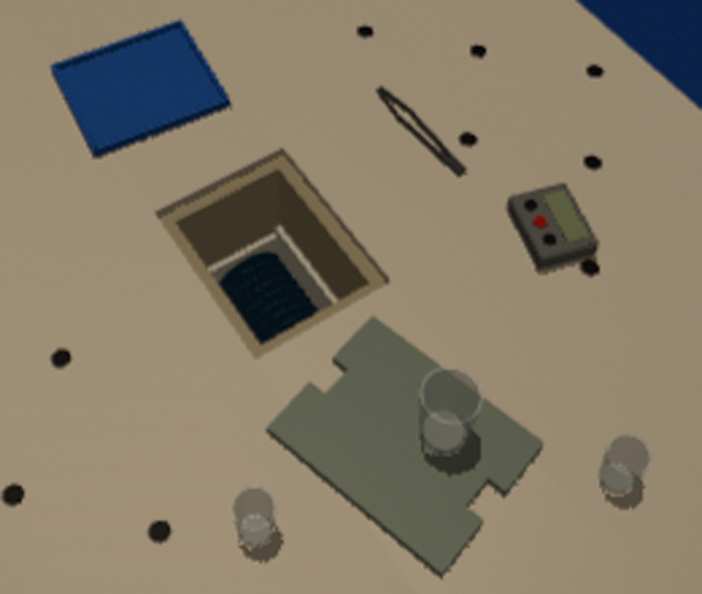

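```bash
cat >> h.py <<'E'
from scipy.optimize import least_squares
def fitrect(W,lx,ly):
    """W: 4 world pts in order of corners; fit centre,yaw (mod pi by assignment)"""
    base=np.array([[-1,-1],[1,-1],[1,1],[-1,1]])*[lx/2,ly/2]
    best=None
    for o in (base,base[::-1]):
        for k in range(4):
            b=np.roll(o,k,0)
            H=(W[:,:2]-W[:,:2].mean(0)).T@b
            th=np.arctan2(H[1,0]-H[0,1],H[0,0]+H[1,1])
            R=np.array([[np.cos(th),-np.sin(th)],[np.sin(th),np.cos(th)]])
            r=W[:,:2]-W[:,:2].mean(0)-b@R.T
            e=np.sqrt((r**2).sum(1).mean())
            if abs(th)<=1.6 and (best is None or e<best[2]-1e-6): best=(W[:,:2].mean(0),th,e)
    return best
E
python3 - <<'E'
from h import *
np.set_printoptions(precision=1,suppress=True)
s=lambda L:np.array(L)/2.8+[170,90]
d=lambda L:np.array(L)/2.7+[220,150]
print('tank',fitrect(back('scene',s([(382,180),(535,263),(443,357),(287,265)]),0),146,186))
print('tank',fitrect(back('side',d([(158,213),(283,150),(388,281),(258,356)]),0),146,186))
print('cover',fitrect(back('scene',s([(197,92),(351,131),(291,224),(128,177)]),10),140,180))
print('cover',fitrect(back('side',d([(374,317),(268,430),(441,573),(543,443)]),10),140,180))
print('tray',fitrect(back('scene',s([(632,288),(750,366),(645,474),(525,386)]),12),150,130))
print('tray',fitrect(back('side',d([(52,67),(181,21),(229,102),(97,156)]),12),150,130))
print('beaker base', back('scene',s([(209,158)]),11), back('side',d([(443,433)]),13))
E
```

```text
tank (array([477.6,  48.6]), np.float64(-0.034829461050800314), np.float64(3.4487892785709504))
tank (array([479.8,  45.6]), np.float64(-0.0349941832437681), np.float64(3.6872838093647395))
cover (array([ 463.3, -170.6]), np.float64(0.24489469142896667), np.float64(2.3281248624721345))
cover (array([ 462.9, -176.5]), np.float64(0.24531291402671765), np.float64(1.839100123941025))
tray (array([478.6, 288.8]), np.float64(-0.14237702920001752), np.float64(1.672952105681322))
tray (array([475.8, 281.1]), np.float64(-0.1314364597153486), np.float64(2.5104850546992656))
beaker base [[ 486.9 -192.6   11. ]] [[ 489.1 -193.2   13. ]]
```

```bash
cat >> h.py <<'E'
def plan(wps,start=None,step=47,tilt=False):
    """wps: list of (x,y,z,yaw or None[,step]); tool pointing down assumed. prints rows for typing."""
    s=ctrl.read_state()
    p=np.array(s['eef_pos']) if start is None else np.array(start[:3],float); yaw=s['tool_rot'][2] if start is None else start[3]
    rows=[]
    for w in wps:
        st=w[4] if len(w)>4 else step
        t=np.array(w[:3],float); ty=yaw if w[3] is None else w[3]
        dy=(ty-yaw+np.pi)%(2*np.pi)-np.pi
        n=max(1,int(np.ceil(max(np.linalg.norm(t-p)/st,abs(dy)/.145))))
        for i in range(n):
            k=n-i; d=(t-p)/k; a=(ty-yaw+np.pi)%(2*np.pi)-np.pi; a=-a/k
            v=np.array([d[0]*np.cos(yaw)+d[1]*np.sin(yaw), d[0]*np.sin(yaw)-d[1]*np.cos(yaw), -d[2]])/10
            v=np.round(v,2); a=round(a,3)
            rows.append({k2:float(q) for k2,q in zip(('x','y','z','spin'),[*v,a]) if q})
            p=p+10*np.array([v[0]*np.cos(yaw)+v[1]*np.sin(yaw), v[0]*np.sin(yaw)-v[1]*np.cos(yaw), -v[2]]); yaw-=a
    import json
    for i in range(0,len(rows),5): print(json.dumps(rows[i:i+5]))
    print('end',p,yaw)
def st():
    s=ctrl.read_state(); print(round(s['clock'],2),np.round(s['eef_pos'],1),np.round(s['tool_rot'],3),np.round(s['force'],1),round(s['width'],1))
E
python3 - <<'E'
from h import *
plan([(420,215,210,2.0),(430,-150,210,1.18)])
E
python3 -m crank --help
```

```text
[{"x": -3.2, "y": -3.05, "spin": 0.08}, {"x": -3.43, "y": -2.78, "z": 0.01, "spin": 0.08}, {"x": -3.64, "y": -2.5, "spin": 0.081}, {"x": -3.83, "y": -2.2, "z": 0.01, "spin": 0.08}, {"x": -4.0, "y": -1.88, "spin": 0.081}]
[{"x": -4.13, "y": -1.56, "z": 0.01, "spin": 0.08}, {"x": -4.25, "y": -1.22, "spin": 0.081}, {"x": -4.33, "y": -0.87, "z": 0.01, "spin": 0.08}, {"x": -4.39, "y": -0.52, "spin": 0.081}, {"x": -4.41, "y": -0.17, "z": 0.01, "spin": 0.08}]
[{"x": -4.42, "y": 0.18, "spin": 0.081}, {"x": -4.2, "y": -1.78, "spin": 0.102}, {"x": -4.36, "y": -1.35, "spin": 0.103}, {"x": -4.48, "y": -0.89, "spin": 0.102}, {"x": -4.54, "y": -0.43, "spin": 0.103}]
[{"x": -4.56, "y": 0.04, "spin": 0.102}, {"x": -4.54, "y": 0.5, "spin": 0.103}, {"x": -4.46, "y": 0.97, "spin": 0.102}, {"x": -4.34, "y": 1.41, "spin": 0.103}]
end [ 429.98723877 -150.00895718  210.02829193] 1.1798010070105311invalid input: not JSON, or not a number
```

```bash
python3 -m crank '[{"x":-3.2,"y":-3.05,"spin":0.08},{"x":-3.4,"y":-2.8,"spin":0.08},{"x":-3.6,"y":-2.5,"spin":0.08},{"x":-3.8,"y":-2.2,"spin":0.08},{"x":-4.0,"y":-1.9,"spin":0.08}]'
python3 -m crank '[{"x":-4.1,"y":-1.6,"spin":0.08},{"x":-4.2,"y":-1.2,"spin":0.08},{"x":-4.3,"y":-0.9,"spin":0.08},{"x":-4.4,"y":-0.5,"spin":0.08},{"x":-4.4,"y":-0.2,"spin":0.08}]'
python3 -c "
from h import *
st(); plan([(425,200,210,None),(440,-290,260,1.18)])"
```

```text
1.45 [165.1 628.7 210.5] [ 3.142 -0.     2.885] [-0.1  0.9  1.2] 85.4
[{"x": -3.28, "y": -3.17}, {"x": -3.28, "y": -3.17, "z": 0.01}, {"x": -3.27, "y": -3.17}, {"x": -3.28, "y": -3.17, "z": 0.01}, {"x": -3.27, "y": -3.17}]
[{"x": -3.28, "y": -3.17, "z": 0.01}, {"x": -3.27, "y": -3.17}, {"x": -3.28, "y": -3.17, "z": 0.01}, {"x": -3.27, "y": -3.17}, {"x": -3.28, "y": -3.17, "z": 0.01}]
[{"x": -3.27, "y": -3.16}, {"x": -1.16, "y": -3.92, "z": -0.42, "spin": 0.142}, {"x": -1.7, "y": -3.71, "z": -0.42, "spin": 0.142}, {"x": -2.21, "y": -3.44, "z": -0.42, "spin": 0.142}, {"x": -2.67, "y": -3.09, "z": -0.42, "spin": 0.142}]
[{"x": -3.08, "y": -2.68, "z": -0.41, "spin": 0.142}, {"x": -3.43, "y": -2.22, "z": -0.42, "spin": 0.142}, {"x": -3.71, "y": -1.71, "z": -0.41, "spin": 0.142}, {"x": -3.92, "y": -1.16, "z": -0.42, "spin": 0.142}, {"x": -4.04, "y": -0.6, "z": -0.41, "spin": 0.142}]
[{"x": -4.09, "y": -0.02, "z": -0.42, "spin": 0.142}, {"x": -4.05, "y": 0.56, "z": -0.41, "spin": 0.142}, {"x": -3.92, "y": 1.12, "z": -0.42, "spin": 0.143}]
end [ 440.00281077 -289.97728749  260.02829193] 1.1798010070105327invalid input at $[0]: expected keys x, y, z, spin
invalid input at $[0]: expected keys x, y, z, spin
```

```bash
sed -i "s/ if q})/})/" h.py
python3 -m crank '[{"x":-3.2,"y":-3.05,"z":0,"spin":0.08},{"x":-3.4,"y":-2.8,"z":0,"spin":0.08},{"x":-3.6,"y":-2.5,"z":0,"spin":0.08},{"x":-3.8,"y":-2.2,"z":0,"spin":0.08},{"x":-4.0,"y":-1.9,"z":0,"spin":0.08}]'
python3 -m crank '[{"x":-4.1,"y":-1.6,"z":0,"spin":0.08},{"x":-4.2,"y":-1.2,"z":0,"spin":0.08},{"x":-4.3,"y":-0.9,"z":0,"spin":0.08},{"x":-4.4,"y":-0.5,"z":0,"spin":0.08},{"x":-4.4,"y":-0.2,"z":0,"spin":0.08}]'
python3 -c "
from h import *
st(); plan([(440,-290,260,1.18)])"
```

```text
clock: 1.95
eef_pos: [280.7, 439.4, 210.7]
tool_rot: [3.141, -0.0, 2.482]
force: [0.8, 0.1, 0.1]
width: 85.4
clock: 2.45
eef_pos: [396.0, 252.0, 210.9]
tool_rot: [3.141, -0.0, 2.082]
force: [1.5, 0.3, 0.4]
width: 85.3
2.45 [396.  252.  210.9] [ 3.141 -0.     2.082] [1.5 0.3 0.4] 85.3
[{"x": -4.12, "y": -1.89, "z": -0.41, "spin": 0.075}, {"x": -4.25, "y": -1.57, "z": -0.41, "spin": 0.075}, {"x": -4.35, "y": -1.25, "z": -0.41, "spin": 0.075}, {"x": -4.44, "y": -0.92, "z": -0.41, "spin": 0.075}, {"x": -4.49, "y": -0.59, "z": -0.41, "spin": 0.075}]
[{"x": -4.53, "y": -0.25, "z": -0.41, "spin": 0.075}, {"x": -4.53, "y": 0.09, "z": -0.41, "spin": 0.075}, {"x": -4.51, "y": 0.43, "z": -0.41, "spin": 0.075}, {"x": -4.47, "y": 0.77, "z": -0.41, "spin": 0.075}, {"x": -4.4, "y": 1.1, "z": -0.41, "spin": 0.076}]
[{"x": -4.3, "y": 1.43, "z": -0.41, "spin": 0.075}, {"x": -4.18, "y": 1.74, "z": -0.4, "spin": 0.076}]
end [ 439.99774115 -290.02395201  259.9649341 ] 1.1796985616796192
```

```bash

python3 -m crank '[{"x":-4.1,"y":-1.9,"z":-0.4,"spin":0.075},{"x":-4.25,"y":-1.6,"z":-0.4,"spin":0.075},{"x":-4.35,"y":-1.25,"z":-0.4,"spin":0.075},{"x":-4.4,"y":-0.9,"z":-0.4,"spin":0.075},{"x":-4.5,"y":-0.6,"z":-0.4,"spin":0.075}]'
python3 -m crank '[{"x":-4.5,"y":-0.25,"z":-0.4,"spin":0.075},{"x":-4.5,"y":0.1,"z":-0.4,"spin":0.075},{"x":-4.5,"y":0.4,"z":-0.4,"spin":0.075},{"x":-4.5,"y":0.8,"z":-0.4,"spin":0.075},{"x":-4.4,"y":1.1,"z":-0.4,"spin":0.075}]'
python3 -m crank '[{"x":-4.3,"y":1.4,"z":-0.4,"spin":0.075},{"x":-4.2,"y":1.7,"z":-0.4,"spin":0.075},{"x":0,"y":0,"z":0,"spin":0}]'
python3 - <<'E'
from h import *
st()
C=cam('wrist'); im=vision.get_image('wrist'); cv2.imwrite('pics/w1.png',im)
print(C)
for k,z in dict(beaker=10,cover_top=10,tank_mouth=0).items():
    for r in vision.place_of(k,'wrist')[:3]: print(k,r['score'],r['point'],back('wrist',r['point'],z,C))
E
```

```text
clock: 2.95
eef_pos: [413.9, 26.4, 231.0]
tool_rot: [3.14, -0.0, 1.707]
force: [0.8, 0.0, -0.4]
width: 85.3
clock: 3.45
eef_pos: [432.9, -199.3, 251.0]
tool_rot: [3.141, -0.0, 1.332]
force: [1.1, -0.1, -0.2]
width: 85.5
clock: 3.75
eef_pos: [438.9, -295.5, 259.6]
tool_rot: [3.137, 0.006, 1.175]
force: [-1.2, -0.3, 0.3]
width: 85.3
3.75 [ 438.9 -295.5  259.6] [3.137 0.006 1.175] [-1.2 -0.3  0.3] 85.3
(np.float64(304.25911327444356), 317.1475293175392, 200.82456742837763, array([ 464.76439783, -233.74881928,  423.22802417]), array([[ 0.92306014,  0.37128616,  0.10053136],
       [-0.38464595,  0.88909845,  0.24809563],
       [ 0.00273219, -0.26767617,  0.96350506]]))
beaker 0.82 [195.3, 111.1] [[ 321.93082171 -167.16908601   10.        ]]
beaker 0.77 [414.7, 129.2] [[ 578.71420369 -299.06746463   10.        ]]
beaker 0.66 [320.8, 73.9] [[ 489.91432142 -188.32533769   10.        ]]
cover_top 0.9 [295.0, 70.7] [[ 461.34110042 -172.369114     10.        ]]
```

View pics/w1.png

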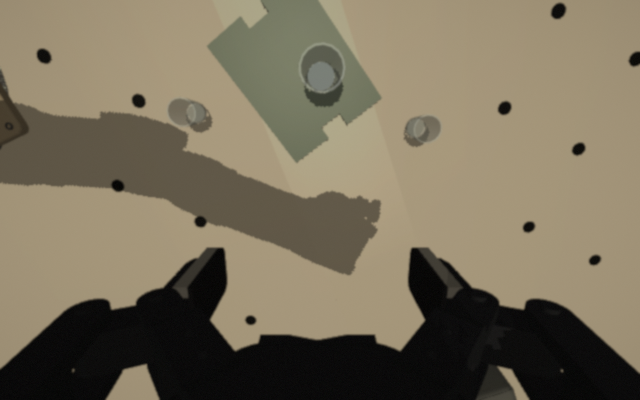

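The wrist view shows the big beaker's rim centred at (322,68) and its base at (321,76) on the cover. The small look-alikes are at (190,112) and (422,129), well clear of the jaws.

```bash
python3 - <<'E'
from h import *
np.set_printoptions(precision=1,suppress=True)
st()
print(back('wrist',(322,68),80),back('wrist',(321,76),13))
im=cv2.imread('pics/w1.png'); cv2.imwrite('pics/w1z.png',cv2.resize(im[0:180,180:440],None,fx=3,fy=3,interpolation=cv2.INTER_CUBIC))
E
```

```text
3.95 [ 439.7 -286.4  258.2] [-3.1 -0.   1.2] [-0.2 -0.  -0.3] 85.1
[[ 488.2 -180.1   80. ]] [[ 488.1 -179.3   13. ]]
```

View pics/w1z.png

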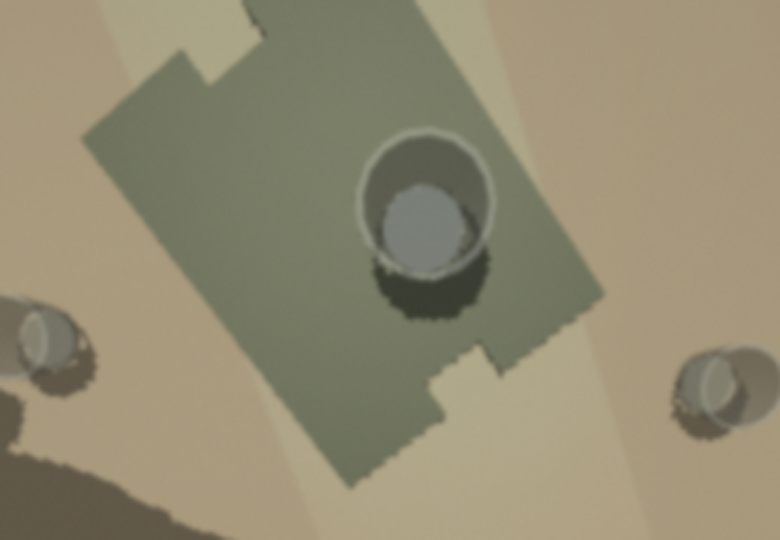

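```bash
python3 - <<'E'
from h import *
np.set_printoptions(precision=1,suppress=True)
C=cam('wrist'); im=vision.get_image('wrist'); st()
cv2.imwrite('pics/w2z.png',cv2.resize(im[0:180,180:440],None,fx=3,fy=3,interpolation=cv2.INTER_CUBIC))
np.save('C2.npy',np.array(C,dtype=object),allow_pickle=True)
E
```

```text
4.0 [ 439.8 -286.1  258.3] [-3.1 -0.   1.2] [ 0.7  0.3 -0.3] 85.3
```

View pics/w2z.png

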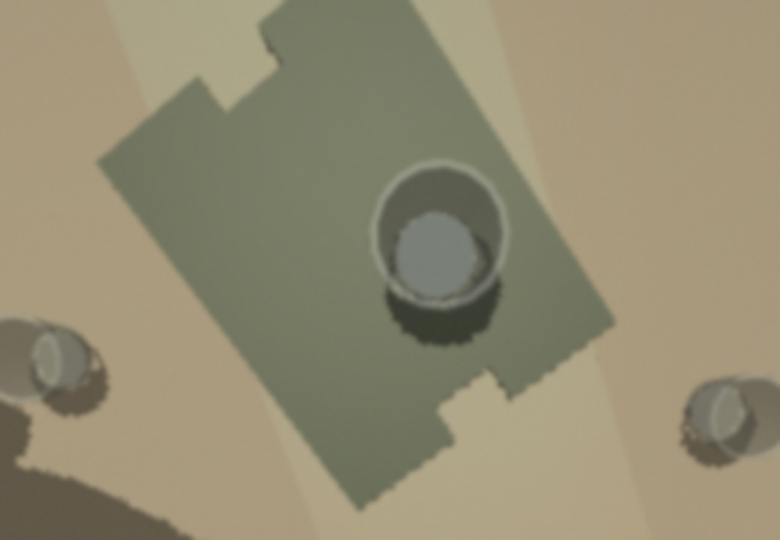

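```bash
python3 - <<'E'
from h import *
np.set_printoptions(precision=1,suppress=True)
C=tuple(np.load('C2.npy',allow_pickle=True))
f=lambda x,y:(x/3+180,y/3)
b=back('wrist',f(440,234),80,C)[0]; print(b,back('wrist',f(435,255),13,C))
c=back('wrist',[f(97,162),f(359,510),f(614,322)],10,C);print(c, np.linalg.norm(np.diff(c,axis=0),axis=1))
print('yaw',np.arctan2(c[2,1]-c[1,1],c[2,0]-c[1,0]), 'centre',(c[0]+c[2])/2)
st()
plan([(488,-191,130,1.18),(488,-191,60,1.18,35),(488,-191,30,1.18,15)])
E
```

```text
[ 489.1 -191.    80. ] [[ 488.8 -191.1   13. ]]
[[ 372.5 -104.8   10. ]
 [ 416.8 -279.3   10. ]
 [ 550.6 -245.    10. ]] [180.1 138.2]
yaw 0.25063877932574896 centre [ 461.6 -174.9   10. ]
4.0 [ 439.8 -286.1  258.3] [-3.1 -0.   1.2] [ 0.7  0.3 -0.3] 85.3
[{"x": 2.66, "y": 0.23, "z": 3.21, "spin": 0.002}, {"x": 2.65, "y": 0.22, "z": 3.21, "spin": 0.002}, {"x": 2.66, "y": 0.21, "z": 3.2, "spin": 0.002}, {"x": 2.66, "y": 0.21, "z": 3.21, "spin": 0.001}, {"x": -0.0, "y": 0.0, "z": 3.5, "spin": 0.0}]
[{"x": -0.0, "y": 0.0, "z": 3.5, "spin": 0.0}, {"x": -0.0, "y": 0.0, "z": 1.5, "spin": 0.0}, {"x": -0.0, "y": 0.0, "z": 1.5, "spin": 0.0}]
end [ 488.  -190.9   30. ] 1.1800877736396795
```

```bash

python3 -m crank '[{"x":2.65,"y":0.25,"z":3.2,"spin":0},{"x":2.65,"y":0.25,"z":3.2,"spin":0},{"x":2.65,"y":0.25,"z":3.2,"spin":0},{"x":2.7,"y":0.25,"z":3.2,"spin":0},{"x":0,"y":0,"z":0,"spin":0}]'
python3 -m crank '[{"x":0,"y":0,"z":0,"spin":0},{"x":0,"y":0,"z":0,"spin":0}]'
python3 - <<'E'
from h import *
st(); plan([(489,-191,60,1.18,35),(489,-191,30,1.18,15)])
E
```

```text
clock: 4.5
eef_pos: [488.4, -185.1, 126.6]
tool_rot: [-3.133, -0.003, 1.194]
force: [-0.7, 0.4, -0.7]
width: 85.2
clock: 4.7
eef_pos: [489.3, -193.5, 131.5]
tool_rot: [3.14, 0.0, 1.185]
force: [-0.6, -0.6, 0.6]
width: 85.2
4.7 [ 489.3 -193.5  131.5] [3.14  0.    1.185] [-0.6 -0.6  0.6] 85.2
[{"x": 0.07, "y": -0.04, "z": 2.38, "spin": 0.002}, {"x": 0.07, "y": -0.04, "z": 2.38, "spin": 0.001}, {"x": 0.08, "y": -0.04, "z": 2.39, "spin": 0.002}, {"x": -0.0, "y": -0.0, "z": 1.5, "spin": -0.0}, {"x": -0.0, "y": -0.0, "z": 1.5, "spin": -0.0}]
end [ 489.03810481 -190.98835619   29.9585028 ] 1.1798598850062938
```

```bash

python3 -m crank '[{"x":0.1,"y":0,"z":2,"spin":0},{"x":0.1,"y":0,"z":2,"spin":0},{"x":0,"y":0,"z":1.5,"spin":0},{"x":0,"y":0,"z":1,"spin":0},{"x":0,"y":0,"z":0,"spin":0}]'
python3 -m crank '[{"x":0,"y":0,"z":1,"spin":0},{"x":0,"y":0,"z":1,"spin":0},{"x":0,"y":0,"z":1,"spin":0},{"x":0,"y":0,"z":0.5,"spin":0},{"x":0,"y":0,"z":0,"spin":0}]'
python3 - <<'E'
from h import *
im=vision.get_image('wrist'); cv2.imwrite('pics/w3.png',im); st()
E
```

```text
clock: 5.2
eef_pos: [489.3, -191.6, 65.4]
tool_rot: [-3.141, 0.0, 1.184]
force: [-0.3, 0.5, 0.0]
width: 85.4
clock: 5.7
eef_pos: [489.2, -190.8, 29.6]
tool_rot: [-3.14, -0.0, 1.185]
force: [-0.4, 0.7, -0.3]
width: 85.5
5.75 [ 489.5 -191.    30.1] [-3.141  0.     1.185] [ 0.7 -0.5 -0.7] 85.4
```

View pics/w3.png

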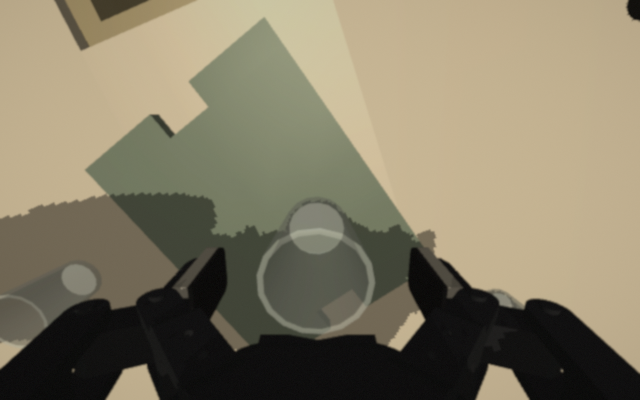

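The beaker sits midway between the jaws, with its rim at (316,280) and the jaws at columns 225 and 411. I'll close the gripper.

```bash

python3 -m crank '[{"x":0,"y":0,"z":0,"spin":0},{"x":0,"y":0,"z":0,"spin":0},{"x":0,"y":0,"z":0,"spin":0},{"x":0,"y":0,"z":0,"spin":0},{"x":0,"y":0,"z":0,"spin":0}]' 40
python3 -m crank '[{"x":0,"y":0,"z":0,"spin":0},{"x":0,"y":0,"z":0,"spin":0},{"x":0,"y":0,"z":0,"spin":0}]'
python3 -m crank '[{"x":0,"y":0,"z":-0.5,"spin":0},{"x":0,"y":0,"z":-1,"spin":0},{"x":0,"y":0,"z":-1.5,"spin":0},{"x":0,"y":0,"z":-2,"spin":0},{"x":0,"y":0,"z":-2,"spin":0}]'
python3 - <<'E'
from h import *
im=vision.get_image('side'); cv2.imwrite('pics/s2.png',im); 
im=vision.get_image('wrist'); cv2.imwrite('pics/w4.png',im); st()
plan([(480,-40,130,1.6,38),(477.5,290,130,1.9,38)])
E
```

```text
clock: 6.25
eef_pos: [489.9, -191.1, 31.3]
tool_rot: [3.141, -0.0, 1.185]
force: [-1.4, 0.7, 6.2]
width: 47.9
clock: 6.55
eef_pos: [489.9, -191.0, 31.3]
tool_rot: [3.141, -0.0, 1.185]
force: [-2.2, -0.1, 5.9]
width: 48.1
clock: 7.05
eef_pos: [489.7, -191.1, 101.7]
tool_rot: [-3.142, 0.0, 1.185]
force: [-0.4, -0.8, -0.6]
width: 47.6
7.15 [ 491.6 -192.   103.3] [3.136 0.    1.185] [0.7 0.  0. ] 47.7
[{"x": 2.73, "y": -1.36, "z": -0.53, "spin": -0.083}, {"x": 2.83, "y": -1.13, "z": -0.53, "spin": -0.083}, {"x": 2.92, "y": -0.89, "z": -0.54, "spin": -0.083}, {"x": 2.98, "y": -0.64, "z": -0.53, "spin": -0.083}, {"x": 3.02, "y": -0.39, "z": -0.54, "spin": -0.083}]
[{"x": 3.67, "y": 0.08, "z": 0.0, "spin": -0.033}, {"x": 3.66, "y": 0.2, "z": 0.0, "spin": -0.033}, {"x": 3.65, "y": 0.32, "z": 0.0, "spin": -0.033}, {"x": 3.64, "y": 0.44, "z": 0.0, "spin": -0.034}, {"x": 3.62, "y": 0.56, "z": 0.0, "spin": -0.033}]
[{"x": 3.6, "y": 0.68, "z": 0.0, "spin": -0.034}, {"x": 3.58, "y": 0.81, "z": 0.0, "spin": -0.033}, {"x": 3.55, "y": 0.92, "z": 0.0, "spin": -0.034}, {"x": 3.52, "y": 1.04, "z": 0.0, "spin": -0.033}]
end [477.45894579 290.01183322 130.0007065 ] 1.899827289800022
```

View pics/w4.png

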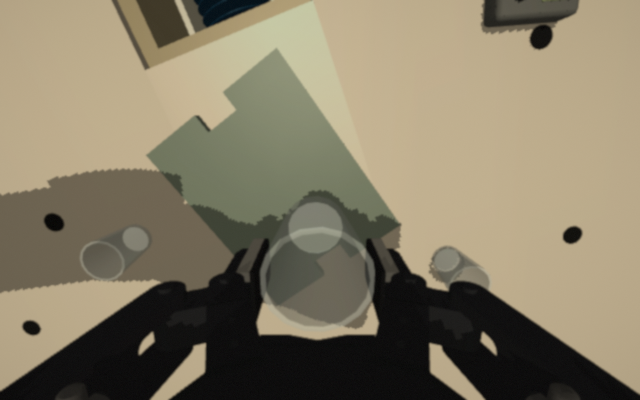

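View pics/s2.png

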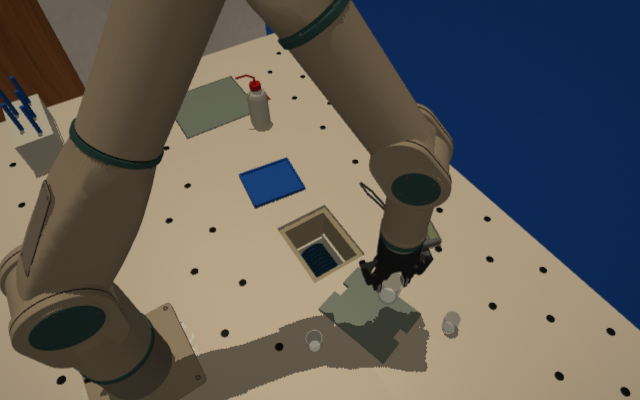

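The beaker is held upright between the fingers at (317,270) in the wrist view and is clear of the cover. Next I'll carry it over the tank to the tray.

```bash

python3 -m crank '[{"x":1.5,"y":-0.6,"z":-0.5,"spin":-0.08},{"x":2.5,"y":-1.0,"z":-0.5,"spin":-0.08},{"x":2.9,"y":-0.9,"z":-0.5,"spin":-0.08},{"x":3,"y":-0.7,"z":-0.5,"spin":-0.08},{"x":3,"y":-0.4,"z":-0.5,"spin":-0.08}]'
python3 -m crank '[{"x":3.6,"y":0.1,"z":0,"spin":-0.03},{"x":3.6,"y":0.2,"z":0,"spin":-0.03},{"x":3.6,"y":0.3,"z":0,"spin":-0.03},{"x":3.6,"y":0.4,"z":0,"spin":-0.03},{"x":3.6,"y":0.5,"z":0,"spin":-0.03}]'
python3 - <<'E'
from h import *
st(); plan([(477,286,130,1.9,33)])
E
```

```text
clock: 7.65
eef_pos: [479.8, -54.2, 125.2]
tool_rot: [-3.14, -0.001, 1.592]
force: [0.9, 0.4, -1.1]
width: 47.8
clock: 8.15
eef_pos: [481.1, 126.4, 125.0]
tool_rot: [-3.14, -0.0, 1.74]
force: [0.8, -0.6, -0.4]
width: 48.1
8.15 [481.1 126.4 125. ] [-3.14 -0.    1.74] [ 0.8 -0.6 -0.4] 48.1
[{"x": 3.16, "y": 0.46, "z": -0.1, "spin": -0.032}, {"x": 3.14, "y": 0.56, "z": -0.1, "spin": -0.032}, {"x": 3.12, "y": 0.66, "z": -0.1, "spin": -0.032}, {"x": 3.1, "y": 0.75, "z": -0.1, "spin": -0.032}, {"x": 3.08, "y": 0.86, "z": -0.1, "spin": -0.032}]
end [477.04736942 285.97483108 130.04016515] 1.900076614237404
```

```bash

python3 -m crank '[{"x":3.6,"y":0.5,"z":0,"spin":-0.03},{"x":3.6,"y":0.6,"z":0,"spin":-0.03},{"x":3.4,"y":0.7,"z":0,"spin":-0.03},{"x":2.5,"y":0.6,"z":0,"spin":-0.03},{"x":1.5,"y":0.5,"z":0,"spin":-0.03}]'
python3 -m crank '[{"x":0.7,"y":0.3,"z":1,"spin":0},{"x":0,"y":0,"z":2,"spin":0},{"x":0,"y":0,"z":2,"spin":0},{"x":0,"y":0,"z":1,"spin":0},{"x":0,"y":0,"z":0,"spin":0}]'
python3 - <<'E'
from h import *
C=cam('wrist');st();im=vision.get_image('wrist'); cv2.imwrite('pics/w5.png',im); 
im=vision.get_image('scene'); cv2.imwrite('pics/sc2.png',im[90:350,250:560]); st()
E
```

```text
clock: 8.65
eef_pos: [477.9, 276.4, 124.8]
tool_rot: [-3.14, -0.001, 1.893]
force: [0.5, 0.1, -1.3]
width: 47.6
clock: 9.15
eef_pos: [479.6, 278.7, 63.8]
tool_rot: [-3.138, 0.001, 1.883]
force: [-0.1, 0.3, -0.2]
width: 47.7
9.15 [479.6 278.7  63.8] [-3.138e+00  1.000e-03  1.883e+00] [-0.1  0.3 -0.2] 47.7
9.25 [481.  279.7  65.6] [-3.141  0.     1.884] [ 0.2 -0.3 -0.2] 48.0
```

View pics/w5.png

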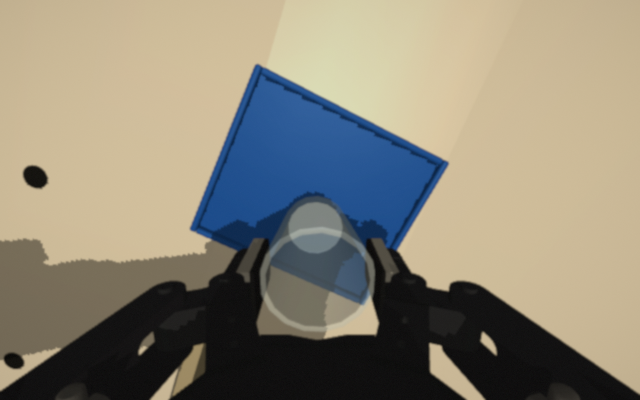

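View pics/sc2.png

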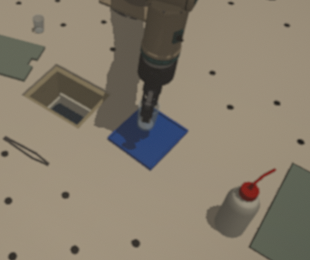

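The wrist view shows the tray's rim corners at (258,66), (447,162) and (193,229), with the beaker over the near half of the tray. I'll work out the tray centre from these.

```bash
python3 - <<'E'
from h import *
C=cam('wrist'); c=back('wrist',[(193,229),(258,66),(447,162)],12,C); print(c,np.linalg.norm(np.diff(c,axis=0),axis=1),(c[0]+c[2])/2); st()
t=(c[0]+c[2])/2
plan([(t[0],t[1],65,None,15)])
E
```

```text
[[396.29471984 235.91651734  12.        ]
 [413.46949631 361.98324496  12.        ]
 [558.71236195 342.27896869  12.        ]] [127.23125701 146.57335543] [477.50354089 289.09774302  12.        ]
9.25 [481.  279.7  65.6] [-3.141  0.     1.884] [ 0.2 -0.3 -0.2] 48.0
[{"x": 1.0, "y": -0.05, "z": 0.06, "spin": -0.0}]
end [477.48078655 289.07875007  64.9788341 ] 1.8836442044523953
```

```bash

python3 -m crank '[{"x":0.5,"y":0,"z":1,"spin":0},{"x":0.5,"y":0,"z":1,"spin":0},{"x":0,"y":0,"z":0.8,"spin":0},{"x":0,"y":0,"z":0.5,"spin":0},{"x":0,"y":0,"z":0,"spin":0}]'
python3 -m crank '[{"x":0,"y":0,"z":0.1,"spin":0},{"x":0,"y":0,"z":0.1,"spin":0},{"x":0,"y":0,"z":0.1,"spin":0},{"x":0,"y":0,"z":0,"spin":0}]'
python3 -m crank '[{"x":0,"y":0,"z":0.1,"spin":0},{"x":0,"y":0,"z":0.1,"spin":0},{"x":0,"y":0,"z":0,"spin":0}]'
```

```text
clock: 9.75
eef_pos: [477.1, 289.6, 31.6]
tool_rot: [-3.14, 0.001, 1.885]
force: [-0.4, 0.4, 0.1]
width: 47.8
clock: 10.15
eef_pos: [477.7, 290.0, 29.6]
tool_rot: [3.141, -0.0, 1.885]
force: [0.8, -0.4, -0.5]
width: 47.8
clock: 10.45
eef_pos: [477.5, 290.0, 27.4]
tool_rot: [-3.141, -0.0, 1.885]
force: [-0.9, -0.1, -0.1]
width: 47.6
```

```bash

python3 -m crank '[{"x":0,"y":0,"z":0.05,"spin":0},{"x":0,"y":0,"z":0.05,"spin":0},{"x":0,"y":0,"z":0,"spin":0}]'
python3 -m crank '[{"x":0,"y":0,"z":0.05,"spin":0},{"x":0,"y":0,"z":0.05,"spin":0},{"x":0,"y":0,"z":0,"spin":0}]'
```

```text
clock: 10.75
eef_pos: [477.7, 290.0, 26.5]
tool_rot: [-3.142, -0.0, 1.885]
force: [0.7, 0.4, 0.2]
width: 47.8
clock: 11.05
eef_pos: [477.6, 290.1, 26.3]
tool_rot: [3.141, -0.001, 1.885]
force: [-2.8, -1.0, 7.1]
width: 48.1
```

```bash

python3 -m crank '[{"x":0,"y":0,"z":-0.05,"spin":0},{"x":0,"y":0,"z":0,"spin":0}]'
python3 -m crank '[{"x":0,"y":0,"z":0,"spin":0},{"x":0,"y":0,"z":0,"spin":0},{"x":0,"y":0,"z":0,"spin":0},{"x":0,"y":0,"z":0,"spin":0},{"x":0,"y":0,"z":0,"spin":0}]' 95
python3 -m crank '[{"x":0,"y":0,"z":-1,"spin":0},{"x":0,"y":0,"z":-1,"spin":0},{"x":0,"y":0,"z":-2,"spin":0},{"x":0,"y":0,"z":-3,"spin":0},{"x":0,"y":0,"z":-3,"spin":0}]'
python3 - <<'E'
from h import *
im=vision.get_image('wrist'); cv2.imwrite('pics/w6.png',im);st()
E
```

```text
clock: 11.25
eef_pos: [477.7, 290.1, 26.4]
tool_rot: [3.141, -0.0, 1.885]
force: [-1.2, -0.6, 6.5]
width: 47.8
clock: 11.75
eef_pos: [477.6, 290.0, 25.9]
tool_rot: [-3.141, 0.0, 1.885]
force: [0.2, -0.9, -0.7]
width: 81.0
clock: 12.25
eef_pos: [477.6, 289.8, 127.8]
tool_rot: [3.141, 0.0, 1.884]
force: [1.4, 0.1, -0.1]
width: 81.3
12.3 [480.6 291.2 132.5] [ 3.134e+00 -2.000e-03  1.884e+00] [1.2 0.5 2.9] 81.1
```

View pics/w6.png

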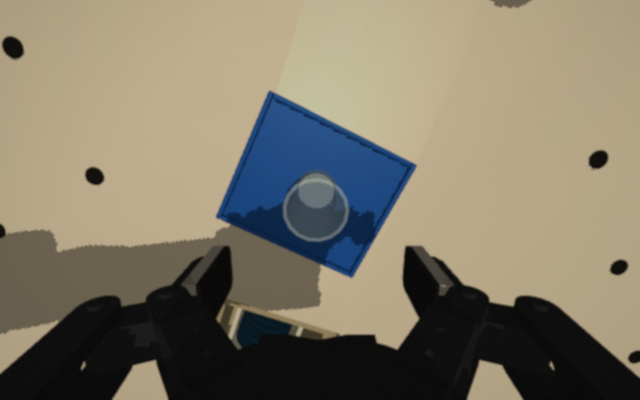

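The beaker stands upright in the tray, with its rim at (316,208) and base at (316,190), well inside the walls. Next I'll move above the gap to see tank and cover in one view.

```bash
python3 - <<'E'
from h import *
plan([(472,-55,300,1.536,42)],start=(477.6,290,127,1.885))
E
```

```text
[{"x": -3.26, "y": -1.12, "z": -1.73, "spin": 0.035}, {"x": -3.3, "y": -1.0, "z": -1.73, "spin": 0.035}, {"x": -3.33, "y": -0.89, "z": -1.73, "spin": 0.035}, {"x": -3.36, "y": -0.77, "z": -1.73, "spin": 0.035}, {"x": -3.39, "y": -0.65, "z": -1.73, "spin": 0.035}]
[{"x": -3.41, "y": -0.54, "z": -1.73, "spin": 0.035}, {"x": -3.43, "y": -0.41, "z": -1.73, "spin": 0.035}, {"x": -3.44, "y": -0.3, "z": -1.73, "spin": 0.035}, {"x": -3.45, "y": -0.17, "z": -1.73, "spin": 0.035}, {"x": -3.45, "y": -0.06, "z": -1.73, "spin": 0.034}]
end [471.9537944  -55.00978658 300.        ] 1.5360000000000007
```

```bash

python3 -m crank '[{"x":-2.2,"y":-0.8,"z":-2,"spin":0.035},{"x":-3.3,"y":-1.0,"z":-2,"spin":0.035},{"x":-3.4,"y":-0.9,"z":-1.8,"spin":0.035},{"x":-3.4,"y":-0.8,"z":-1.7,"spin":0.035},{"x":-3.4,"y":-0.65,"z":-1.7,"spin":0.035}]'
python3 -m crank '[{"x":-3.4,"y":-0.55,"z":-1.7,"spin":0.035},{"x":-3.4,"y":-0.4,"z":-1.7,"spin":0.035},{"x":-3.4,"y":-0.3,"z":-1.7,"spin":0.035},{"x":-3.4,"y":-0.2,"z":-1.7,"spin":0.035},{"x":-3,"y":-0.1,"z":-1,"spin":0.035}]'
python3 -m crank '[{"x":-1.4,"y":-0.1,"z":0,"spin":0},{"x":0,"y":0,"z":0,"spin":0},{"x":0,"y":0,"z":0,"spin":0},{"x":0,"y":0,"z":0,"spin":0}]' 100
python3 - <<'E'
from h import *
C=cam('wrist'); st();im=vision.get_image('wrist'); cv2.imwrite('pics/w7.png',im);st()
cv2.imwrite('pics/w7z.png',cv2.resize(im[0:340,180:480],None,fx=1.75,fy=1.75,interpolation=cv2.INTER_CUBIC))
np.save('C7.npy',np.array(C,dtype=object),allow_pickle=True)
E
```

```text
clock: 12.8
eef_pos: [474.4, 126.0, 219.6]
tool_rot: [3.14, -0.001, 1.708]
force: [0.2, 0.9, 0.3]
width: 80.9
clock: 13.3
eef_pos: [471.0, -41.5, 298.2]
tool_rot: [3.138, -0.001, 1.532]
force: [0.9, 0.9, -0.5]
width: 81.1
clock: 13.7
eef_pos: [469.2, -51.9, 295.8]
tool_rot: [-3.141, -0.001, 1.537]
force: [0.4, 0.2, -0.8]
width: 85.5
13.7 [469.2 -51.9 295.8] [-3.141e+00 -1.000e-03  1.537e+00] [ 0.4  0.2 -0.8] 85.5
13.75 [469.2 -51.9 295.8] [-3.141e+00 -1.000e-03  1.537e+00] [-0.3  0.4  0.3] 85.4
```

View pics/w7z.png

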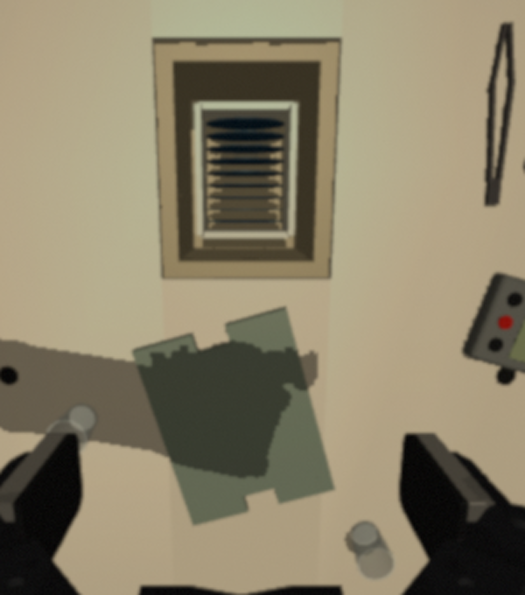

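```bash
cat >> h.py <<'E'
from scipy.optimize import minimize
from scipy.ndimage import map_coordinates
def rectpts(x,y,th,lx,ly,z,n=40):
    t=np.linspace(-.93,.93,n); o=np.ones(n)
    b=np.r_[np.c_[t,-o],np.c_[t,o],np.c_[-o,t],np.c_[o,t]]*[lx/2,ly/2]
    R=np.array([[np.cos(th),-np.sin(th)],[np.sin(th),np.cos(th)]])
    return np.c_[b@R.T+[x,y],np.full(len(b),z)]
def refine(im,n,C,p0,lx,ly,z,mask=None):
    """mask: allowed pixel predicate image (bool)"""
    out=None
    p=np.array(p0,float)
    for sg in (2.5,1.2):
        g=cv2.GaussianBlur(im.astype(np.float32),(0,0),sg)
        G=np.sqrt(sum(cv2.Sobel(g[...,c],cv2.CV_32F,1,0)**2+cv2.Sobel(g[...,c],cv2.CV_32F,0,1)**2 for c in range(3)))
        G=np.minimum(G,60 if sg<2 else 40)
        if mask is not None: G=G*mask
        def cost(q):
            uv=proj(n,rectpts(q[0],q[1],q[2]/100,lx,ly,z),C)
            return -map_coordinates(G,[uv[:,1],uv[:,0]],order=1,mode='constant').mean()
        s=np.array([p[0],p[1],p[2]*100]); 
        r=minimize(cost,s,method='Nelder-Mead',options=dict(initial_simplex=[s,s+[5,0,0],s+[0,5,0],s+[0,0,4]],xatol=.02,fatol=1e-3))
        p=r.x/[1,1,100]
    return p,-r.fun
def overlay(im,n,C,items,fn,crop,k):
    im=cv2.resize(im,None,fx=k,fy=k,interpolation=cv2.INTER_CUBIC)
    for p,lx,ly,z in items:
        for u in proj(n,rectpts(*p,lx,ly,z,80),C): cv2.circle(im,tuple(int(round(v)) for v in (u+.5)*k),0,(0,0,255),-1)
    x0,y0,x1,y1=[int(c*k) for c in crop]; cv2.imwrite(fn,im[y0:y1,x0:x1])
def rel(cv,tk):
    d=np.array(cv[:2])-tk[:2]; c,s=np.cos(tk[2]),np.sin(tk[2])
    return np.array([d[0]*c+d[1]*s,-d[0]*s+d[1]*c,cv[2]-tk[2]])
E
python3 - <<'E'
from h import *
np.set_printoptions(precision=2,suppress=True)
C=tuple(np.load('C7.npy',allow_pickle=True)); im=cv2.imread('pics/w7.png')
u=lambda L:np.array(L)/1.75+[180,0]
T=fitrect(back('wrist',u([(153,40),(341,38),(331,277),(163,278)]),0,C),146,186)
V=fitrect(back('wrist',u([(133,349),(286,308),(333,488),(194,523)]),10,C),140,180)
print(T,V)
t,g=refine(im,'wrist',C,(*T[0],T[1]),146,186,0); v,g2=refine(im,'wrist',C,(*V[0],V[1]),140,180,10)
print(t,g,v,g2,rel(v,t))
overlay(im,'wrist',C,[(t,146,186,0),(v,140,180,10)],'pics/w7o.png',(240,0,400,320),1.8*1.0)
E
```

```text
(array([478.09,  47.3 ]), np.float64(-0.027967965587809018), np.float64(1.1971532053028557)) (array([ 462.42, -173.24]), np.float64(0.24167590460444846), np.float64(1.5601190951101882))
[476.91  47.29  -0.03] 60.0 [ 462.73 -172.23    0.25] 55.84074783325195 [  -6.8  -219.87    0.28]
```

View pics/w7o.png

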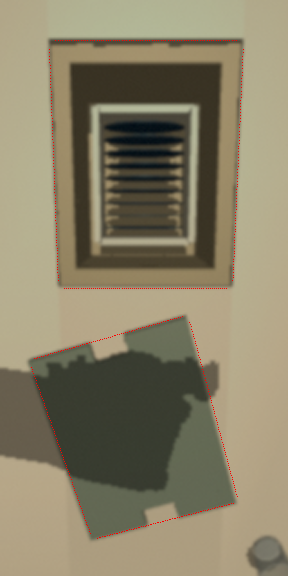

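```bash
sed -i 's/60 if sg<2 else 40/300/' h.py; python3 - <<'E'
from h import *
np.set_printoptions(precision=3,suppress=True)
C=tuple(np.load('C7.npy',allow_pickle=True)); im=cv2.imread('pics/w7.png')
t,g=refine(im,'wrist',C,(477,47.3,-.033),146,186,0); v,g2=refine(im,'wrist',C,(462.7,-172.3,.25),140,180,10)
print(t,g,v,g2,rel(v,t))
th=v[2]; e=v[:2]-90*np.array([-np.sin(th),np.cos(th)]); a=e-30*np.array([-np.sin(th),np.cos(th)])
print('end',e,'approach',a)
st()
plan([(a[0],a[1],150,np.pi/2+th,42),(a[0],a[1],30,None,30)])
E
```

```text
[477.101  47.83   -0.034] 193.93600463867188 [ 461.199 -172.714    0.247] 177.20626831054688 [  -8.504 -220.954    0.28 ]
end [ 483.177 -259.99 ] approach [ 490.503 -289.081]
13.75 [469.2 -51.9 295.8] [-3.141 -0.001  1.537] [-0.3  0.4  0.3] 85.4
[{"x": -3.38, "y": 0.42, "z": 2.08, "spin": -0.04}, {"x": -3.39, "y": 0.28, "z": 2.08, "spin": -0.04}, {"x": -3.4, "y": 0.15, "z": 2.08, "spin": -0.04}, {"x": -3.4, "y": 0.01, "z": 2.08, "spin": -0.04}, {"x": -3.4, "y": -0.13, "z": 2.09, "spin": -0.04}]
[{"x": -3.39, "y": -0.26, "z": 2.08, "spin": -0.04}, {"x": -3.38, "y": -0.39, "z": 2.09, "spin": -0.04}, {"x": 0.0, "y": -0.0, "z": 3.0, "spin": -0.0}, {"x": 0.0, "y": -0.0, "z": 3.0, "spin": -0.0}, {"x": 0.0, "y": -0.0, "z": 3.0, "spin": -0.0}]
[{"x": 0.0, "y": -0.0, "z": 3.0, "spin": -0.0}]
end [ 490.535 -289.103   29.97 ] 1.817013521977915
```

```bash

python3 -m crank '[{"x":-2.4,"y":0.4,"z":2,"spin":-0.04},{"x":-3.4,"y":0.3,"z":2.1,"spin":-0.04},{"x":-3.4,"y":0.15,"z":2.1,"spin":-0.04},{"x":-3.4,"y":0,"z":2.1,"spin":-0.04},{"x":-3.4,"y":-0.1,"z":2.1,"spin":-0.04}]'
python3 -m crank '[{"x":-3.4,"y":-0.25,"z":2.1,"spin":-0.04},{"x":-2.9,"y":-0.4,"z":2.1,"spin":-0.04},{"x":-1.5,"y":0,"z":2,"spin":0},{"x":0,"y":0,"z":2.5,"spin":0},{"x":0,"y":0,"z":2.5,"spin":0}]'
python3 -m crank '[{"x":0,"y":0,"z":2,"spin":0},{"x":0,"y":0,"z":1.5,"spin":0},{"x":0,"y":0,"z":1,"spin":0},{"x":0,"y":0,"z":0,"spin":0}]'
python3 - <<'E'
from h import *
C=cam('wrist'); st();im=vision.get_image('wrist'); cv2.imwrite('pics/w8.png',im);st()
im=vision.get_image('scene');cv2.imwrite('pics/sc3.png',cv2.resize(im[60:220,160:380],None,fx=3,fy=3))
E
```

```text
clock: 14.25
eef_pos: [485.1, -213.1, 190.7]
tool_rot: [-3.141, -0.001, 1.739]
force: [0.2, -0.1, 0.6]
width: 85.3
clock: 14.75
eef_pos: [493.8, -290.5, 78.6]
tool_rot: [-3.142, -0.0, 1.815]
force: [-0.2, 0.3, -0.6]
width: 85.0
clock: 15.15
eef_pos: [492.9, -290.0, 33.8]
tool_rot: [-3.14, -0.002, 1.815]
force: [-0.3, 0.0, -0.8]
width: 85.3
15.15 [ 492.9 -290.    33.8] [-3.140e+00 -2.000e-03  1.815e+00] [-0.3  0.  -0.8] 85.3
15.2 [ 493.3 -290.6   34.8] [-3.141 -0.     1.815] [-0.4 -0.4  0.4] 85.5
```

View pics/w8.png

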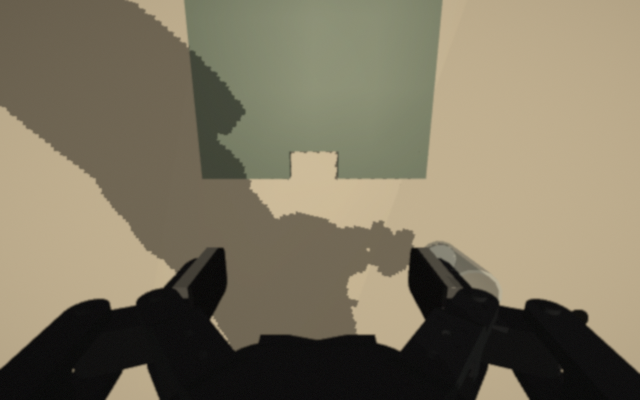

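View pics/sc3.png

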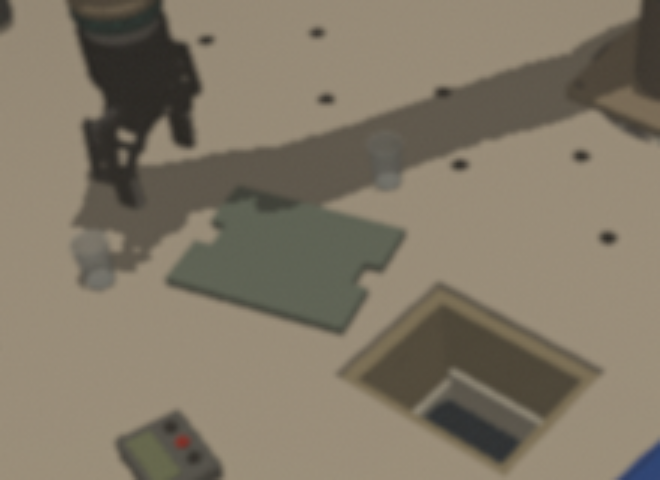

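The tool is square with the cover and centred on it: cover end at row 178, notch at (314,166), jaws at columns 225 and 411. A small look-alike shows behind the right finger at (445,262), so I'll check the clearance before going lower.

```bash
python3 - <<'E'
from h import *
np.set_printoptions(precision=1,suppress=True)
b=back('wrist',[(442,258)],0)[0]; print(b)
s=ctrl.read_state(); p=np.array(s['eef_pos']); y=s['tool_rot'][2]
for q in (b[:2],(580,-299),(589,-291)):
    d=np.array(q)-p[:2]; print('tool x,y',d@[np.cos(y),np.sin(y)],d@[np.sin(y),-np.cos(y)])
print(back('wrist',[(202,178),(427,178)],10))
for r in vision.boxes_of('beaker','scene'): print(r)
E
```

```text
[ 588.1 -299.     0. ]
tool x,y -30.608443134337673 89.62427546668889
tool x,y -28.649601771474927 81.78907357424302
tool x,y -23.062703837769373 92.45615243765997
[[ 416.3 -280.1   10. ]
 [ 554.2 -245.6   10. ]]
{'extent': [387.5, 198.2, 415.1, 232.1], 'score': 0.76}
{'extent': [201.0, 200.4, 234.3, 230.9], 'score': 0.73}
{'extent': [281.6, 103.2, 294.2, 123.2], 'score': 0.71}
{'extent': [186.5, 137.6, 198.4, 157.6], 'score': 0.58}
```

```bash

python3 -m crank '[{"x":0.4,"y":-0.3,"z":0.5,"spin":0},{"x":0.4,"y":-0.2,"z":0.5,"spin":0},{"x":0,"y":0,"z":1,"spin":0},{"x":0,"y":0,"z":1,"spin":0},{"x":0,"y":0,"z":0,"spin":0}]'
python3 -m crank '[{"x":0,"y":0,"z":0.4,"spin":0},{"x":0,"y":0,"z":0.4,"spin":0},{"x":0,"y":0,"z":0,"spin":0}]'
python3 - <<'E'
from h import *
im=vision.get_image('scene');cv2.imwrite('pics/sc4.png',cv2.resize(im[60:220,160:380],None,fx=3,fy=3))
im=vision.get_image('side');cv2.imwrite('pics/s4.png',cv2.resize(im[240:390,270:490],None,fx=3,fy=3))
E
```

```text
clock: 15.8
eef_pos: [485.5, -283.6, 3.3]
tool_rot: [-3.14, -0.002, 1.815]
force: [0.2, -0.1, 0.1]
width: 85.3
clock: 16.1
eef_pos: [486.2, -284.2, -3.5]
tool_rot: [-3.141, -0.001, 1.815]
force: [-0.4, 0.4, -0.1]
width: 85.7
```

View pics/sc4.png

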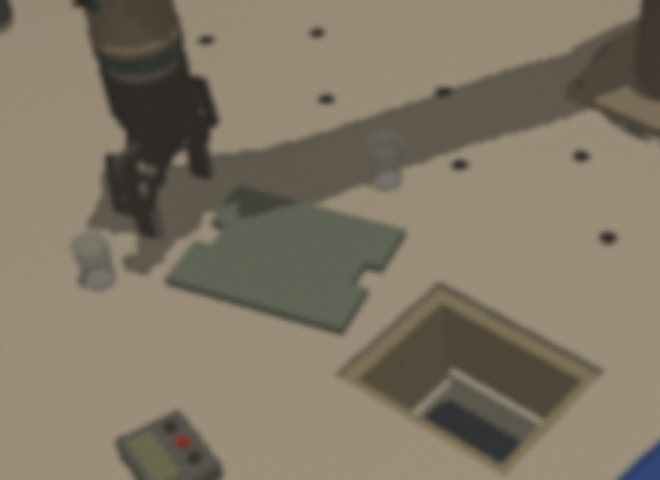

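View pics/s4.png

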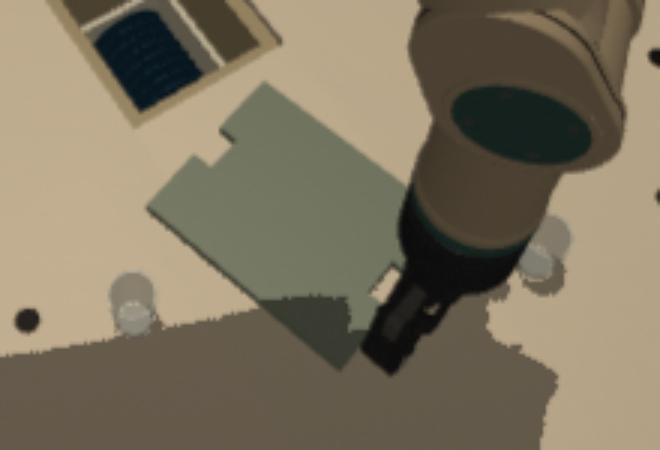

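The fingers are near the deck behind the cover's end, and the small beaker is clear. There is no contact yet at TCP z = -3.5, so I'll keep feeling for the deck.

```bash

python3 -m crank '[{"x":0,"y":0,"z":0.2,"spin":0},{"x":0,"y":0,"z":0.2,"spin":0},{"x":0,"y":0,"z":0,"spin":0}]'
python3 -m crank '[{"x":0,"y":0,"z":0.15,"spin":0},{"x":0,"y":0,"z":0.15,"spin":0},{"x":0,"y":0,"z":0,"spin":0}]'
```

```text
clock: 16.5
eef_pos: [486.4, -284.1, -7.2]
tool_rot: [-3.141, -0.0, 1.815]
force: [-0.8, 0.5, -0.5]
width: 85.8
clock: 16.8
eef_pos: [486.4, -284.2, -10.2]
tool_rot: [-3.141, -0.0, 1.815]
force: [0.7, 0.0, -0.1]
width: 85.3
```

```bash
python3 - <<'E'
from h import *
plan([(483,-272,-10,1.815,6.2),(469,-183,-10,1.537,8)])
E
```

```text
[{"x": 0.42, "y": -0.01, "z": -0.01, "spin": -0.0}, {"x": 0.42, "y": -0.01, "z": -0.01, "spin": -0.0}, {"x": 0.42, "y": -0.01, "z": -0.0, "spin": -0.0}, {"x": 0.75, "y": 0.07, "z": -0.0, "spin": 0.023}, {"x": 0.75, "y": 0.05, "z": -0.0, "spin": 0.023}]
[{"x": 0.75, "y": 0.03, "z": -0.0, "spin": 0.023}, {"x": 0.75, "y": 0.01, "z": -0.0, "spin": 0.023}, {"x": 0.75, "y": -0.0, "z": -0.0, "spin": 0.023}, {"x": 0.75, "y": -0.02, "z": -0.0, "spin": 0.023}, {"x": 0.75, "y": -0.04, "z": -0.0, "spin": 0.023}]
[{"x": 0.75, "y": -0.06, "z": -0.0, "spin": 0.023}, {"x": 0.75, "y": -0.07, "z": -0.0, "spin": 0.023}, {"x": 0.74, "y": -0.09, "z": -0.0, "spin": 0.024}, {"x": 0.74, "y": -0.11, "z": -0.0, "spin": 0.023}, {"x": 0.75, "y": -0.12, "z": -0.0, "spin": 0.024}]
end [ 469.01633623 -182.96598645  -10.02025126] 1.5367321501006672
```

```bash

python3 -m crank '[{"x":0.4,"y":0,"z":0,"spin":0},{"x":0.4,"y":0,"z":0,"spin":0},{"x":0.4,"y":0,"z":0,"spin":0},{"x":0.4,"y":0,"z":0,"spin":0},{"x":0,"y":0,"z":0,"spin":0}]'
python3 - <<'E'
from h import *
im=vision.get_image('wrist'); cv2.imwrite('pics/w9.png',im); st()
E
```

```text
clock: 17.3
eef_pos: [482.5, -267.6, -10.0]
tool_rot: [-3.141, -0.001, 1.816]
force: [-0.3, 0.3, 0.3]
width: 85.2
17.35 [ 482.6 -268.2  -10. ] [-3.142 -0.     1.815] [-0.   0.4 -0.7] 85.0
```

View pics/w9.png

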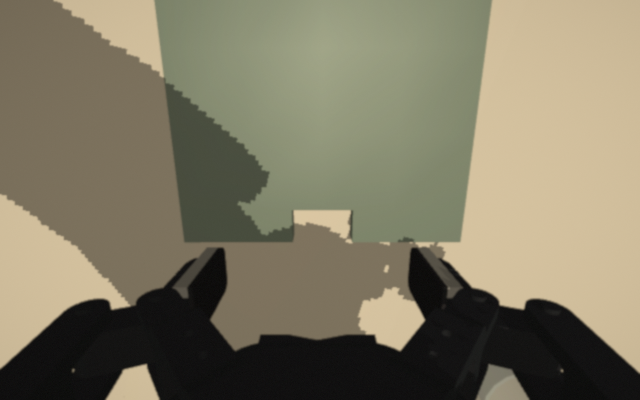

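The cover's end is at row 241 and the fingertips are at row 249, so they are almost touching and symmetric. I'll push forward while turning.

```bash

python3 -m crank '[{"x":0.3,"y":0,"z":0,"spin":0},{"x":0.7,"y":0.05,"z":0,"spin":0.02},{"x":0.7,"y":0.05,"z":0,"spin":0.025},{"x":0.7,"y":0.03,"z":0,"spin":0.025},{"x":0.7,"y":0,"z":0,"spin":0.025}]'
python3 - <<'E'
from h import *
C=cam('wrist');im=vision.get_image('wrist'); cv2.imwrite('pics/w10.png',im); st()
E
```

```text
clock: 17.85
eef_pos: [477.2, -237.2, -10.0]
tool_rot: [-3.141, -0.0, 1.718]
force: [0.9, 0.8, -0.3]
width: 85.4
17.9 [ 476.9 -235.5  -10.2] [-3.141e+00 -2.000e-03  1.719e+00] [-0.1  1.8 -0.5] 85.1
```

View pics/w10.png

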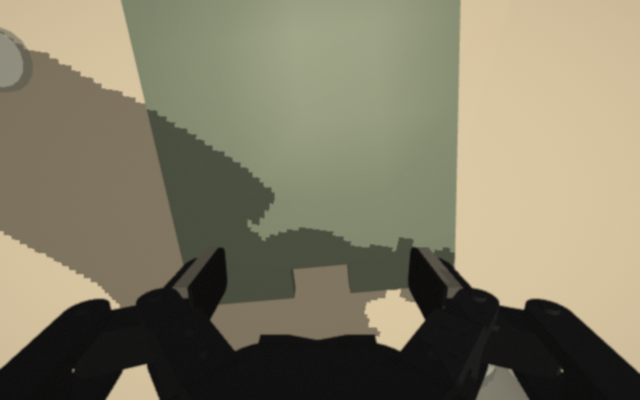

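```bash

python3 - <<'E'
from h import *
np.set_printoptions(precision=1,suppress=True)
print(back('wrist',[(225,303),(293,297),(348,292),(400,289)],10))
im=vision.get_image('side');cv2.imwrite('pics/s5.png',cv2.resize(im[240:390,270:490],None,fx=3.5,fy=3.5,interpolation=cv2.INTER_CUBIC))
im=vision.get_image('scene');cv2.imwrite('pics/sc5.png',cv2.resize(im[60:220,160:380],None,fx=3.5,fy=3.5,interpolation=cv2.INTER_CUBIC))
s=ctrl.read_state();p=np.array(s['eef_pos']);y=s['tool_rot'][2]
for sy in(-57,-42.5,42.5,57):
  for z in (0,10,20): 
    P=[*(p[:2]+11*np.array([np.cos(y),np.sin(y)])+sy*np.array([np.sin(y),-np.cos(y)])),z]
    print(sy,z,(proj('scene',P)[0]-[160,60])*3.5,(proj('side',P)[0]-[270,240])*3.5)
E
```

```text
[[ 432.7 -272.8   10. ]
 [ 468.4 -263.7   10. ]
 [ 497.  -256.3   10. ]
 [ 524.  -250.4   10. ]]
-57 0 [314.7 246.4] [352.1 370.5]
-57 10 [313.1 237.2] [353.3 364.6]
-57 20 [311.4 227.9] [354.6 358.6]
-42.5 0 [305.1 256.8] [368.3 354.3]
-42.5 10 [303.4 247.7] [369.7 348.3]
-42.5 20 [301.7 238.4] [371.1 342.2]
42.5 0 [246.4 320.8] [459.1 263.4]
42.5 10 [244.3 311.7] [461.2 256.9]
42.5 20 [242.1 302.4] [463.3 250.2]
57 0 [236.  332.2] [473.9 248.6]
57 10 [233.7 323.1] [476. 242.]
57 20 [231.5 313.9] [478.3 235.3]
```

View pics/s5.png

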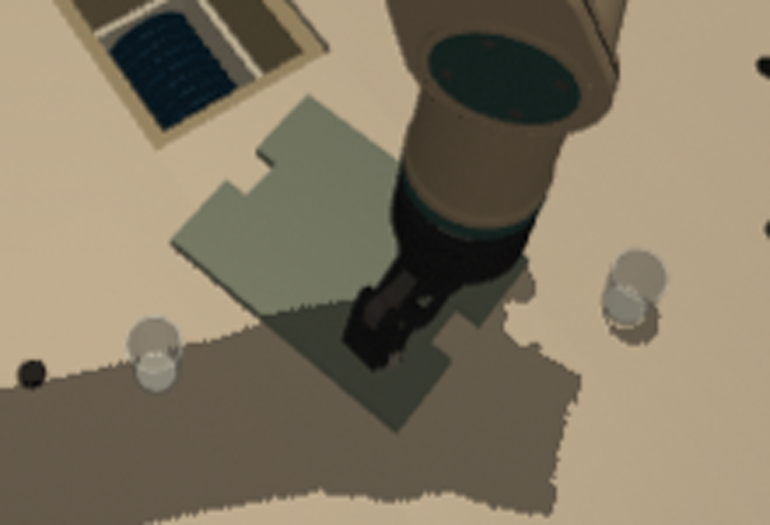

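View pics/sc5.png

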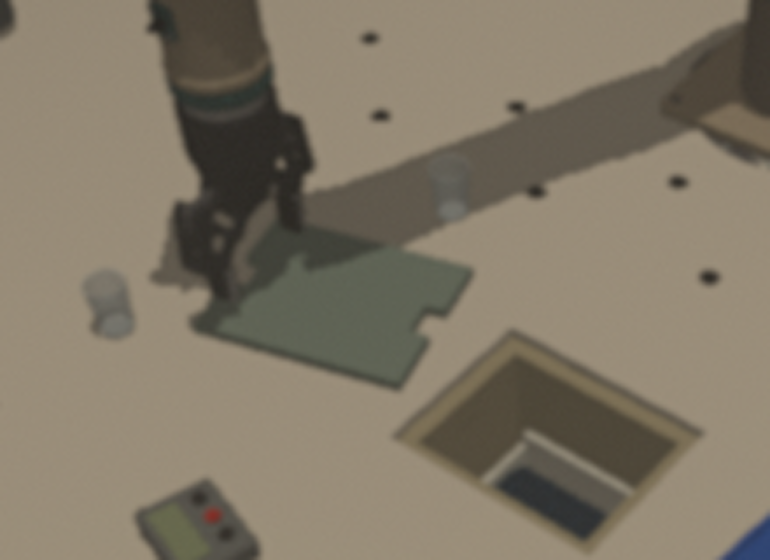

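The fingertips are above the cover; its end is unmoved at about (483,-260). The open tips stand farther back than I assumed, so I'll back off and feel for the deck behind the end.

```bash

python3 - <<'E'
from h import *
plan([(485.5,-288,-2,1.815,14)])
E
python3 -m crank '[{"x":-0.5,"y":0,"z":-0.5,"spin":-0.02},{"x":-1.3,"y":0,"z":-0.3,"spin":-0.025},{"x":-1.3,"y":0.1,"z":0,"spin":-0.025},{"x":-1.3,"y":0.1,"z":0,"spin":-0.026},{"x":-0.8,"y":0.1,"z":0,"spin":0}]'
python3 -m crank '[{"x":0,"y":0,"z":0.4,"spin":0},{"x":0,"y":0,"z":0.4,"spin":0},{"x":0,"y":0,"z":0.3,"spin":0},{"x":0,"y":0,"z":0.2,"spin":0},{"x":0,"y":0,"z":0,"spin":0}]'
```

```text
[{"x": -1.28, "y": 0.01, "z": -0.2, "spin": -0.024}, {"x": -1.28, "y": -0.02, "z": -0.2, "spin": -0.023}, {"x": -1.29, "y": -0.05, "z": -0.2, "spin": -0.024}, {"x": -1.28, "y": -0.07, "z": -0.2, "spin": -0.023}]
end [ 485.53083433 -287.99966156   -2.0178469 ] 1.81469752856584
clock: 18.5
eef_pos: [490.8, -291.4, -1.8]
tool_rot: [3.141, 0.002, 1.815]
force: [0.5, 0.2, 0.3]
width: 85.4
clock: 19.0
eef_pos: [490.2, -287.8, -15.5]
tool_rot: [-3.141, -0.001, 1.816]
force: [-0.0, -0.7, -0.8]
width: 85.7
```

```bash

python3 -m crank '[{"x":0,"y":-0.3,"z":0.2,"spin":0},{"x":0,"y":-0.2,"z":0.2,"spin":0},{"x":0,"y":0,"z":0,"spin":0}]'
python3 -m crank '[{"x":0,"y":0,"z":0.15,"spin":0},{"x":0,"y":0,"z":0.15,"spin":0},{"x":0,"y":0,"z":0,"spin":0}]'
python3 -m crank '[{"x":0,"y":0,"z":0.15,"spin":0},{"x":0,"y":0,"z":0.15,"spin":0},{"x":0,"y":0,"z":0,"spin":0}]'
```

```text
clock: 19.3
eef_pos: [484.9, -289.8, -19.2]
tool_rot: [-3.141, -0.0, 1.815]
force: [-0.6, -0.8, -0.1]
width: 85.1
clock: 19.6
eef_pos: [485.6, -289.6, -22.2]
tool_rot: [-3.141, -0.0, 1.816]
force: [0.1, 0.8, -0.2]
width: 85.1
clock: 19.9
eef_pos: [485.5, -289.6, -25.2]
tool_rot: [-3.141, -0.0, 1.816]
force: [0.0, -0.5, -0.1]
width: 85.4
```

```bash

python3 -m crank '[{"x":0,"y":0,"z":0.15,"spin":0},{"x":0,"y":0,"z":0.15,"spin":0},{"x":0,"y":0,"z":0,"spin":0}]'
python3 - <<'E'
from h import *
im=vision.get_image('side');cv2.imwrite('pics/s6.png',cv2.resize(im[270:390,330:480],None,fx=5,fy=5,interpolation=cv2.INTER_CUBIC))
im=vision.get_image('wrist');cv2.imwrite('pics/w11.png',im)
im=vision.get_image('scene');cv2.imwrite('pics/sc6.png',cv2.resize(im[80:180,160:300],None,fx=5,fy=5,interpolation=cv2.INTER_CUBIC))
E
```

```text
clock: 20.2
eef_pos: [485.4, -289.6, -28.3]
tool_rot: [-3.141, -0.0, 1.816]
force: [0.4, 0.5, -0.1]
width: 85.4
```

View pics/sc6.png

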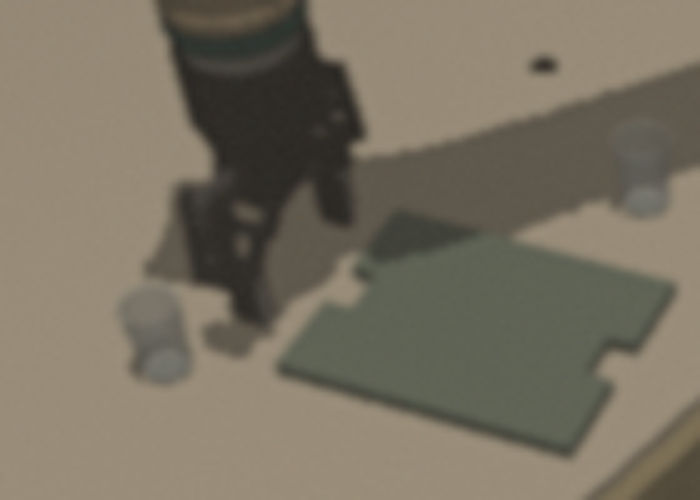

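View pics/w11.png

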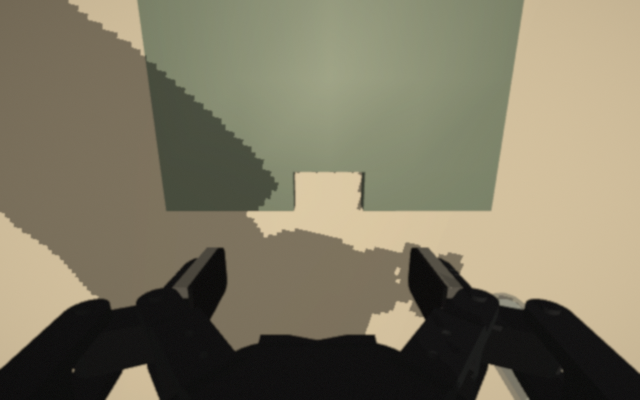

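View pics/s6.png

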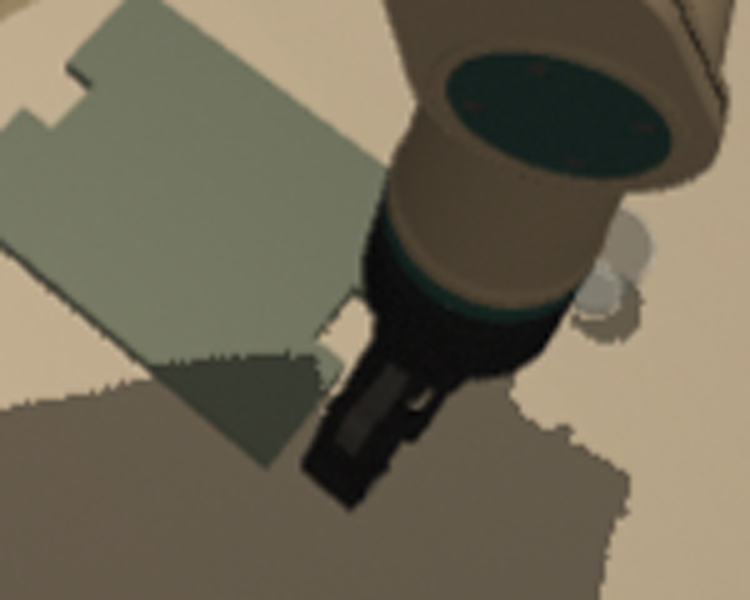

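```bash

python3 - <<'E'
from h import *
np.set_printoptions(precision=1,suppress=True)
s=ctrl.read_state();p=np.array(s['eef_pos']);y=s['tool_rot'][2]
C=cam('wrist')
for sy in(-57,-42.5,42.5,57):
  for sx in (-11,11):
   for z in (0,10,20): 
    P=[*(p[:2]+sx*np.array([np.cos(y),np.sin(y)])+sy*np.array([np.sin(y),-np.cos(y)])),z]
    print(sy,sx,z,'scene',(proj('scene',P)[0]-[160,80])*5,'side',(proj('side',P)[0]-[330,270])*5,'wrist',proj('wrist',P,C)[0])
E
```

```text
-57 -11 0 scene [334.1 213.5] side [350.2 519.9] wrist [201.8 278. ]
-57 -11 10 scene [331.1 200.4] side [353.4 512.4] wrist [193.9 288.9]
-57 -11 20 scene [328.1 187.2] side [356.7 504.7] wrist [184.9 301.4]
-57 11 0 scene [366.7 222.2] side [306.2 483.2] wrist [197.3 236.7]
-57 11 10 scene [363.9 209.1] side [309.  475.5] wrist [188.8 245.1]
-57 11 20 scene [361.1 195.9] side [311.8 467.6] wrist [178.9 254.8]
-42.5 -11 0 scene [321.9 228.5] side [370.6 492.3] wrist [231.  278.1]
-42.5 -11 10 scene [318.8 215.4] side [374.  484.6] wrist [225.1 288.9]
-42.5 -11 20 scene [315.7 202.2] side [377.4 476.7] wrist [218.3 301.4]
-42.5 11 0 scene [354.7 237.4] side [326.8 456.2] wrist [227.6 236.7]
-42.5 11 10 scene [351.8 224.3] side [329.7 448.3] wrist [221.2 245.1]
-42.5 11 20 scene [348.9 211. ] side [332.7 440.2] wrist [213.9 254.8]
42.5 -11 0 scene [247.1 320.7] side [484.1 338.8] wrist [402.  278.3]
42.5 -11 10 scene [243.4 307.7] side [488.3 330.1] wrist [407.7 289.2]
42.5 -11 20 scene [239.7 294.4] side [492.6 321.3] wrist [414.3 301.7]
42.5 11 0 scene [281.  330.3] side [441.  305.9] wrist [405.3 236.9]
42.5 11 10 scene [277.5 317.2] side [444.8 297. ] wrist [411.6 245.3]
42.5 11 20 scene [273.9 304. ] side [448.6 288. ] wrist [418.8 255. ]
57 -11 0 scene [233.7 337.2] side [502.4 314. ] wrist [431.1 278.3]
57 -11 10 scene [229.9 324.2] side [506.8 305.1] wrist [438.9 289.2]
57 -11 20 scene [226.1 310.9] side [511.2 296.1] wrist [447.8 301.7]
57 11 0 scene [267.8 346.9] side [459.5 281.6] wrist [435.7 237. ]
57 11 10 scene [264.2 333.9] side [463.4 272.5] wrist [444.1 245.4]
57 11 20 scene [260.5 320.7] side [467.4 263.4] wrist [453.8 255.1]
```

```bash

python3 -m crank '[{"x":0,"y":-0.3,"z":0.2,"spin":0},{"x":0,"y":-0.2,"z":0.2,"spin":0},{"x":0,"y":0,"z":0,"spin":0}]'
python3 -m crank '[{"x":0,"y":0,"z":0.15,"spin":0},{"x":0,"y":0,"z":0.1,"spin":0},{"x":0,"y":0,"z":0,"spin":0}]'
python3 -m crank '[{"x":0,"y":0,"z":0.1,"spin":0},{"x":0,"y":0,"z":0.1,"spin":0},{"x":0,"y":0,"z":0,"spin":0}]'
```

```text
clock: 20.65
eef_pos: [479.9, -291.0, -32.3]
tool_rot: [-3.141, -0.001, 1.815]
force: [-0.2, 1.1, -0.1]
width: 85.4
clock: 20.95
eef_pos: [480.7, -291.0, -33.9]
tool_rot: [3.141, -0.0, 1.816]
force: [-1.7, 0.5, 5.7]
width: 85.3
clock: 21.25
eef_pos: [480.8, -291.0, -34.0]
tool_rot: [3.14, -0.0, 1.816]
force: [-5.3, 3.3, 23.9]
width: 85.5
```

The deck is at TCP z = -33.8, with the tips about 34 mm behind the TCP when open. I'll work at TCP z ≈ -30, which puts the tips about 4 mm above the deck.

```bash

python3 -m crank '[{"x":0,"y":0,"z":-0.3,"spin":0},{"x":0,"y":0,"z":-0.3,"spin":0},{"x":0.3,"y":0.4,"z":0,"spin":0},{"x":0.4,"y":0.4,"z":0,"spin":0},{"x":0,"y":0,"z":0,"spin":0}]'
python3 - <<'E'
from h import *
np.set_printoptions(precision=2,suppress=True)
C=cam('wrist');st()
im=vision.get_image('wrist');cv2.imwrite('pics/w12.png',im)
print(back('wrist',[(166,210),(491,210)],10,C))
plan([(484,-272,-30,None,5)])
E
```

```text
clock: 21.75
eef_pos: [487.5, -280.5, -31.0]
tool_rot: [3.141, -0.001, 1.818]
force: [-0.6, -0.3, 0.2]
width: 85.3
21.75 [ 487.5 -280.5  -31. ] [ 3.14 -0.    1.82] [-0.6 -0.3  0.2] 85.3
[[ 419.03 -268.65   10.  ]
 [ 552.08 -234.94   10.  ]]
[{"x": 0.48, "y": -0.04, "z": -0.05, "spin": -0.0}, {"x": 0.48, "y": -0.04, "z": -0.04, "spin": -0.0}]
end [ 484.04 -271.99  -30.05] 1.817261627871059
```

View pics/w12.png

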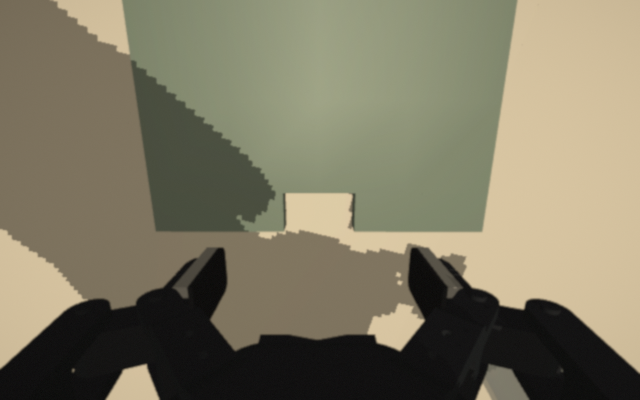

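```bash

python3 - <<'E'
from h import *
plan([(469,-183,-30,1.537,8)],start=(485.3,-271.8,-31,1.817))
E
```

```text
[{"x": 0.75, "y": 0.05, "z": -0.01, "spin": 0.023}, {"x": 0.75, "y": 0.03, "z": -0.01, "spin": 0.023}, {"x": 0.75, "y": 0.01, "z": -0.01, "spin": 0.023}, {"x": 0.75, "y": -0.0, "z": -0.01, "spin": 0.023}, {"x": 0.75, "y": -0.02, "z": -0.01, "spin": 0.024}]
[{"x": 0.75, "y": -0.04, "z": -0.01, "spin": 0.023}, {"x": 0.75, "y": -0.06, "z": -0.01, "spin": 0.024}, {"x": 0.75, "y": -0.07, "z": -0.01, "spin": 0.023}, {"x": 0.75, "y": -0.09, "z": -0.0, "spin": 0.024}, {"x": 0.75, "y": -0.11, "z": -0.01, "spin": 0.023}]
[{"x": 0.74, "y": -0.13, "z": -0.0, "spin": 0.024}, {"x": 0.74, "y": -0.14, "z": -0.01, "spin": 0.023}]
end [ 468.99591045 -183.01341211  -30.        ] 1.5370000000000006
```

```bash

python3 -m crank '[{"x":0.45,"y":0,"z":0,"spin":0},{"x":0.45,"y":0,"z":-0.05,"spin":0},{"x":0.7,"y":0.05,"z":-0.05,"spin":0.02},{"x":0.75,"y":0.03,"z":0,"spin":0.023},{"x":0.75,"y":0,"z":0,"spin":0.023}]'
python3 -m crank '[{"x":0.75,"y":0,"z":0,"spin":0.024},{"x":0.75,"y":-0.02,"z":0,"spin":0.024}]'
python3 - <<'E'
from h import *
C=cam('wrist');im=vision.get_image('wrist'); cv2.imwrite('pics/w13.png',im); st()
E
```

```text
clock: 22.3
eef_pos: [480.4, -251.3, -29.4]
tool_rot: [3.142, 0.0, 1.748]
force: [-0.3, -0.9, 0.2]
width: 85.4
clock: 22.5
eef_pos: [477.7, -236.4, -29.4]
tool_rot: [-3.142, 0.0, 1.7]
force: [-0.5, -0.9, 1.1]
width: 85.2
22.55 [ 477.4 -234.4  -29.6] [-3.141e+00 -2.000e-03  1.700e+00] [ 0.1 -0.   1.2] 85.6
```

View pics/w13.png

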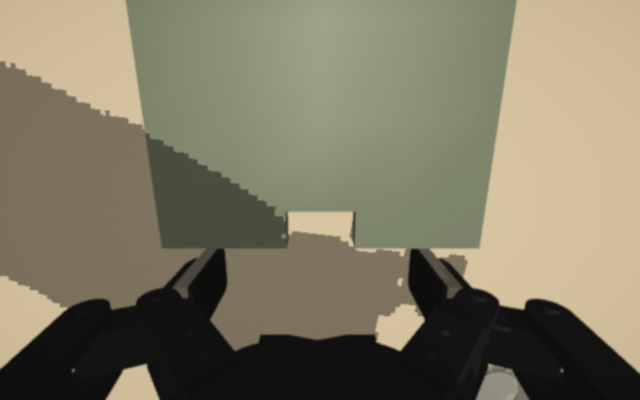

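The cover's end sits square against both fingertips at row 247 and follows the turn. I'll keep pushing.

```bash

python3 - <<'E'
from h import *
plan([(469,-183,-30,1.537,8)])
E
python3 -m crank '[{"x":0.75,"y":-0.03,"z":0,"spin":0.023},{"x":0.75,"y":-0.05,"z":0,"spin":0.023},{"x":0.75,"y":-0.06,"z":0,"spin":0.023},{"x":0.75,"y":-0.08,"z":0,"spin":0.023},{"x":0.75,"y":-0.1,"z":0,"spin":0.023}]'
python3 -m crank '[{"x":0.7,"y":-0.1,"z":0,"spin":0.023},{"x":0.5,"y":-0.1,"z":0,"spin":0.023},{"x":0,"y":0,"z":0,"spin":0},{"x":0,"y":0,"z":0,"spin":0}]'
python3 - <<'E'
from h import *
np.set_printoptions(precision=3,suppress=True)
C=cam('wrist');im=vision.get_image('wrist'); cv2.imwrite('pics/w14.png',im); st()
print(C)
E
```

```text
[{"x": 0.74, "y": -0.02, "z": 0.01, "spin": 0.023}, {"x": 0.74, "y": -0.04, "z": 0.0, "spin": 0.023}, {"x": 0.74, "y": -0.06, "z": 0.01, "spin": 0.023}, {"x": 0.74, "y": -0.08, "z": 0.0, "spin": 0.024}, {"x": 0.74, "y": -0.09, "z": 0.01, "spin": 0.023}]
[{"x": 0.74, "y": -0.11, "z": 0.0, "spin": 0.024}, {"x": 0.74, "y": -0.14, "z": 0.01, "spin": 0.023}]
end [ 468.95115258 -182.99629425  -30.0231962 ] 1.537306350275495
clock: 23.05
eef_pos: [471.4, -199.4, -29.5]
tool_rot: [3.141, 0.0, 1.585]
force: [0.1, -1.8, 0.6]
width: 85.5
clock: 23.45
eef_pos: [469.4, -187.3, -29.6]
tool_rot: [-3.141, -0.001, 1.541]
force: [0.7, -0.0, -0.1]
width: 85.3
23.5 [ 469.4 -187.7  -29.6] [-3.141 -0.001  1.541] [ 0.5  0.1 -0.4] 85.5
(np.float64(304.25911327444356), 317.1475293175392, 200.82456742837763, array([ 471.956, -121.745,  134.457]), array([[ 1.   ,  0.027,  0.009],
       [-0.029,  0.965,  0.261],
       [-0.002, -0.261,  0.965]]))
```

View pics/w14.png

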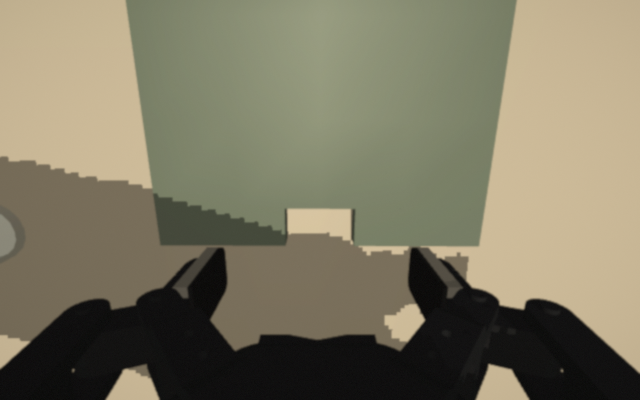

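```bash

python3 -m crank '[{"x":-0.3,"y":0,"z":-3,"spin":0},{"x":1.5,"y":0,"z":-4.8,"spin":0},{"x":1.8,"y":0,"z":-4.6,"spin":0},{"x":1.8,"y":0,"z":-4.6,"spin":0},{"x":1.8,"y":0,"z":-4.6,"spin":0}]'
python3 -m crank '[{"x":1.5,"y":0,"z":-4.6,"spin":0},{"x":0.7,"y":0,"z":-3,"spin":0},{"x":0,"y":0,"z":-1,"spin":0},{"x":0,"y":0,"z":0,"spin":0},{"x":0,"y":0,"z":0,"spin":0}]'
python3 - <<'E'
from h import *
np.set_printoptions(precision=3,suppress=True)
C=cam('wrist');st();im=vision.get_image('wrist'); cv2.imwrite('pics/w15.png',im); st()
np.save('C15.npy',np.array(C,dtype=object),allow_pickle=True)
t,g=refine(im,'wrist',C,(477.1,47.8,-.034),146,186,0); v,g2=refine(im,'wrist',C,(472.5,-86,-.03),140,180,10)
print(t,g,v,g2,rel(v,t))
overlay(im,'wrist',C,[(t,146,186,0),(v,140,180,10)],'pics/w15o.png',(200,0,440,330),1.8)
E
```

```text
clock: 24.0
eef_pos: [470.8, -121.3, 187.9]
tool_rot: [-3.141, -0.0, 1.54]
force: [1.0, 0.5, -0.1]
width: 85.0
clock: 24.5
eef_pos: [471.1, -100.1, 271.1]
tool_rot: [-3.139, -0.0, 1.54]
force: [-0.2, 0.3, -0.0]
width: 85.6
24.5 [ 471.1 -100.1  271.1] [-3.139 -0.     1.54 ] [-0.2  0.3 -0. ] 85.6
24.55 [ 470.9 -100.2  270.7] [-3.139 -0.     1.54 ] [-0.2  1.1  0.1] 85.6
[475.364  -7.354  -0.031] 141.18472290039062 [473.508 -83.397  -0.028] 153.90301513671875 [  0.472 -76.065   0.003]
```

View pics/w15o.png

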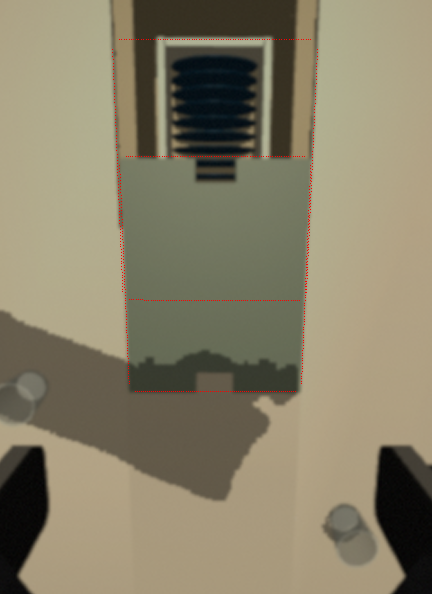

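The overlays follow the cover and the side walls of the recess: cover rows 157–391, tank walls at columns 115 and 315 in the overlay. The cover is off by about 0.5 mm sideways and 0.003 rad in yaw. The tank's y was not constrained here because its far edge is out of view, so I keep the earlier value of 47.8. I'll go back behind the end and push straight along the tank.

```bash

python3 - <<'E'
from h import *
st(); plan([(469.5,-198,100,1.538,40),(469.2,-198,-30,1.538,30)])
E
```

```text
24.55 [ 470.9 -100.2  270.7] [-3.139 -0.     1.54 ] [-0.2  1.1  0.1] 85.6
[{"x": -1.96, "y": 0.03, "z": 3.41, "spin": 0.0}, {"x": -1.95, "y": 0.03, "z": 3.42, "spin": 0.0}, {"x": -1.96, "y": 0.03, "z": 3.41, "spin": 0.001}, {"x": -1.95, "y": 0.04, "z": 3.42, "spin": 0.0}, {"x": -1.96, "y": 0.04, "z": 3.41, "spin": 0.001}]
[{"x": 0.0, "y": -0.01, "z": 2.6, "spin": -0.0}, {"x": 0.0, "y": -0.01, "z": 2.6, "spin": -0.0}, {"x": 0.0, "y": -0.0, "z": 2.6, "spin": -0.0}, {"x": 0.0, "y": -0.01, "z": 2.6, "spin": -0.0}, {"x": 0.0, "y": -0.0, "z": 2.6, "spin": -0.0}]
end [ 469.22739237 -198.00541098  -29.98082068] 1.5378391679251537
```

```bash

python3 -m crank '[{"x":-1.95,"y":0,"z":3,"spin":0},{"x":-2,"y":0,"z":3.4,"spin":0},{"x":-2,"y":0.05,"z":3.4,"spin":0},{"x":-2,"y":0.05,"z":3.4,"spin":0.002},{"x":-1.9,"y":0.05,"z":3.4,"spin":0}]'
python3 -m crank '[{"x":0,"y":0,"z":3,"spin":0},{"x":0,"y":0,"z":3,"spin":0},{"x":0,"y":0,"z":2.5,"spin":0},{"x":0,"y":0,"z":2,"spin":0},{"x":0,"y":0,"z":0,"spin":0}]'
python3 -m crank '[{"x":0,"y":0,"z":1,"spin":0},{"x":0,"y":0,"z":0.5,"spin":0},{"x":0,"y":0,"z":0,"spin":0}]'
```

```text
clock: 25.05
eef_pos: [468.8, -199.6, 103.1]
tool_rot: [-3.138, -0.0, 1.537]
force: [0.7, -0.4, -0.3]
width: 85.5
clock: 25.55
eef_pos: [466.9, -198.0, -2.3]
tool_rot: [-3.134, -0.003, 1.537]
force: [-0.0, -0.1, 0.7]
width: 85.7
clock: 25.85
eef_pos: [470.3, -198.5, -14.0]
tool_rot: [-3.141, -0.0, 1.539]
force: [-0.4, 0.3, 0.1]
width: 85.4
```

```bash

python3 -m crank '[{"x":0,"y":-0.1,"z":0.8,"spin":0},{"x":0,"y":0,"z":0.5,"spin":0},{"x":0,"y":0,"z":0.2,"spin":0},{"x":0,"y":0,"z":0,"spin":0}]'
python3 - <<'E'
from h import *
im=vision.get_image('wrist'); cv2.imwrite('pics/w16.png',im); st()
E
```

```text
clock: 26.25
eef_pos: [469.4, -198.4, -29.0]
tool_rot: [-3.141, -0.0, 1.539]
force: [-0.4, 0.6, 0.0]
width: 85.4
26.3 [ 469.5 -198.6  -28.8] [-3.141 -0.     1.539] [-0.6  0.3  0.2] 85.4
```

View pics/w16.png

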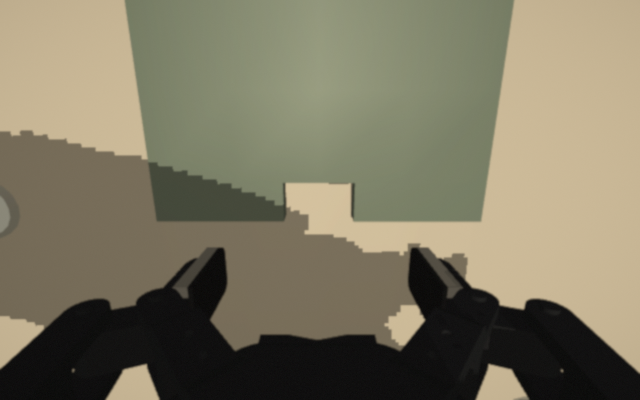

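```bash

python3 -m crank '[{"x":0.5,"y":0,"z":0,"spin":0},{"x":0.7,"y":0,"z":0,"spin":0},{"x":0.8,"y":0,"z":0,"spin":0},{"x":0.8,"y":0,"z":0,"spin":0},{"x":0.8,"y":0,"z":0,"spin":0}]'
python3 -m crank '[{"x":0.8,"y":0,"z":0,"spin":0},{"x":0.8,"y":0,"z":0,"spin":0},{"x":0.8,"y":0,"z":0,"spin":0},{"x":0.6,"y":0,"z":0,"spin":0},{"x":0,"y":0,"z":0,"spin":0}]'
python3 - <<'E'
from h import *
im=vision.get_image('wrist'); cv2.imwrite('pics/w17.png',im); st()
im=vision.get_image('side');cv2.imwrite('pics/s17.png',cv2.resize(im[190:350,250:450],None,fx=4,fy=3.75,interpolation=cv2.INTER_CUBIC))
E
```

```text
clock: 26.8
eef_pos: [470.9, -162.1, -28.6]
tool_rot: [3.141, 0.001, 1.539]
force: [0.8, -1.6, 0.8]
width: 85.3
clock: 27.3
eef_pos: [471.4, -130.5, -28.9]
tool_rot: [-3.141, -0.002, 1.541]
force: [0.0, 0.1, 0.5]
width: 85.2
27.35 [ 471.4 -131.1  -29. ] [-3.141e+00 -2.000e-03  1.540e+00] [ 1.2 -0.3 -0.3] 85.5
```

View pics/w17.png

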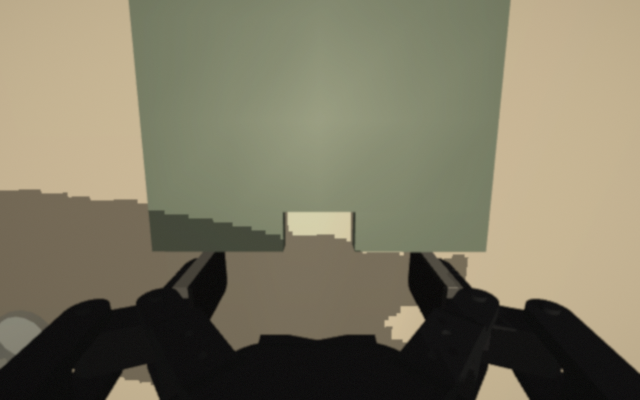

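View pics/s17.png

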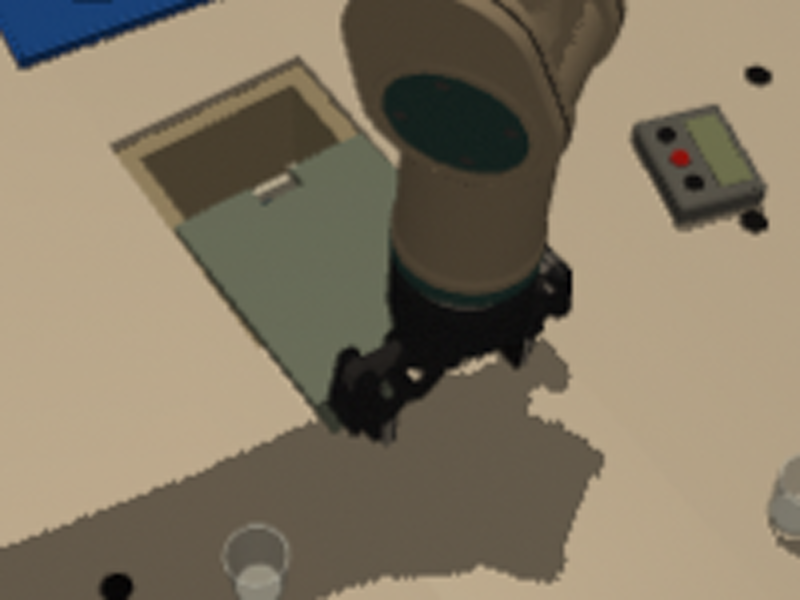

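The leading end is dipping into the recess and lies evenly between the side walls: in the side view its left corner is at (178,230), on the ledge line. Push force is under 2 N, so I'll continue.

```bash

python3 -m crank '[{"x":0.6,"y":0,"z":0,"spin":0},{"x":0.8,"y":0,"z":0,"spin":0},{"x":0.8,"y":0,"z":0,"spin":0},{"x":0.8,"y":0,"z":0,"spin":0},{"x":0.8,"y":0,"z":0,"spin":0}]'
python3 -m crank '[{"x":0.8,"y":0,"z":0,"spin":0},{"x":0.8,"y":0,"z":0,"spin":0},{"x":0.6,"y":0,"z":0,"spin":0},{"x":0.4,"y":0,"z":0,"spin":0},{"x":0,"y":0,"z":0,"spin":0}]'
python3 - <<'E'
from h import *
im=vision.get_image('wrist'); cv2.imwrite('pics/w18.png',im); st()
im=vision.get_image('side');cv2.imwrite('pics/s18.png',cv2.resize(im[190:350,250:450],None,fx=4,fy=3.75,interpolation=cv2.INTER_CUBIC))
E
```

```text
clock: 27.9
eef_pos: [472.8, -93.6, -28.8]
tool_rot: [-3.141, -0.0, 1.539]
force: [0.3, -0.3, -0.7]
width: 85.2
clock: 28.4
eef_pos: [473.7, -67.6, -28.8]
tool_rot: [-3.141, -0.001, 1.54]
force: [-0.1, -0.6, 0.1]
width: 85.1
28.45 [473.7 -68.1 -28.8] [-3.141e+00 -1.000e-03  1.539e+00] [-0.  -0.4  0.3] 85.1
```

View pics/w18.png

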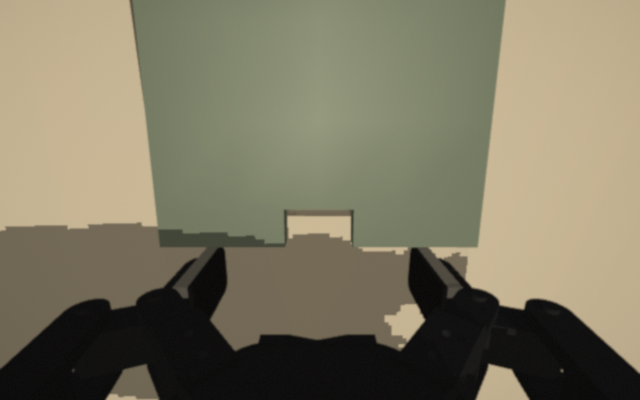

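View pics/s18.png

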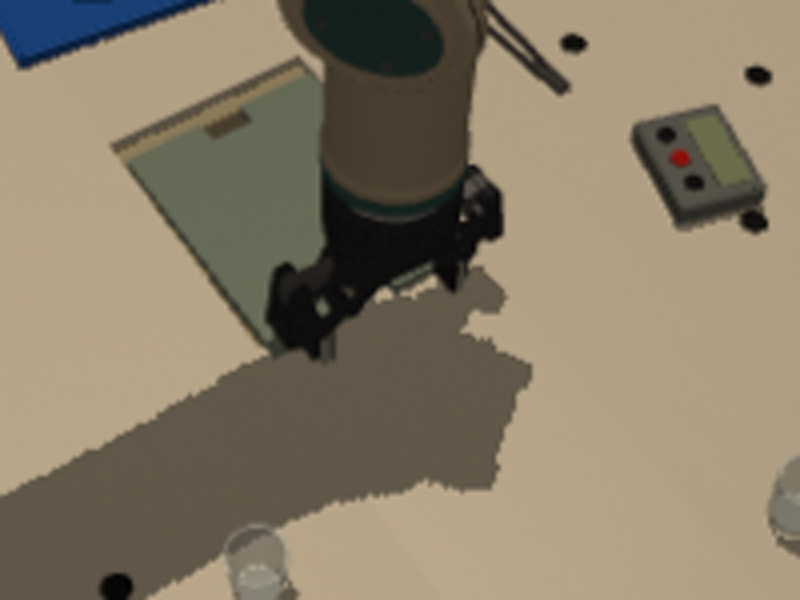

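The leading end is down inside the recess near the far wall. The trailing end still rests on the deck with about 12 mm to go, so I'll push slower.

```bash

python3 -m crank '[{"x":0.3,"y":0,"z":0,"spin":0},{"x":0.4,"y":0,"z":0,"spin":0},{"x":0.3,"y":0,"z":0,"spin":0},{"x":0.2,"y":0,"z":0,"spin":0}]'
python3 -m crank '[{"x":0.15,"y":0,"z":0,"spin":0},{"x":0.1,"y":0,"z":0,"spin":0},{"x":0,"y":0,"z":0,"spin":0}]'
python3 - <<'E'
from h import *
im=vision.get_image('wrist'); cv2.imwrite('pics/w19.png',im); st()
E
```

```text
clock: 28.9
eef_pos: [474.0, -56.3, -28.8]
tool_rot: [-3.141, -0.0, 1.539]
force: [0.7, -1.4, -0.5]
width: 85.3
clock: 29.2
eef_pos: [474.1, -53.6, -28.8]
tool_rot: [-3.141, -0.001, 1.539]
force: [0.3, -0.4, 0.1]
width: 85.2
29.25 [474.2 -53.8 -28.8] [-3.142 -0.     1.539] [ 0.2 -0.4  0.3] 85.8
```

View pics/w19.png

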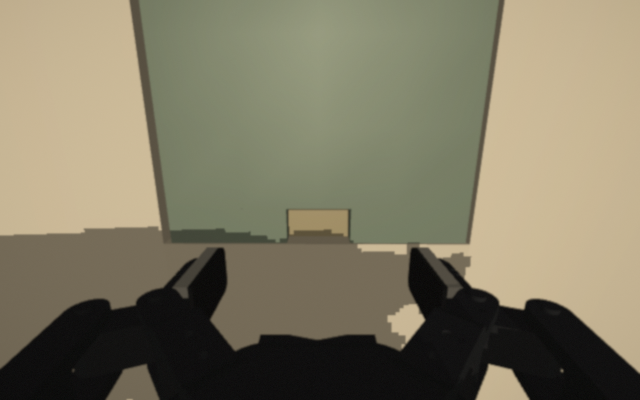

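The trailing end has dropped: dark recess gaps show on both sides, at columns 165 and 470, and the ledge shows through the notch. I'll retreat straight up and check.

```bash

python3 -m crank '[{"x":-0.4,"y":0,"z":-1,"spin":0},{"x":-1,"y":0,"z":-3,"spin":0},{"x":-1,"y":0,"z":-4.5,"spin":0},{"x":0,"y":0,"z":-4.5,"spin":0},{"x":0.5,"y":0,"z":-4.5,"spin":0}]'
python3 -m crank '[{"x":0.5,"y":0,"z":-4.5,"spin":0},{"x":0.5,"y":0,"z":-4,"spin":0},{"x":0.5,"y":0,"z":-2.5,"spin":0},{"x":0,"y":0,"z":-1,"spin":0},{"x":0,"y":0,"z":0,"spin":0}]'
python3 - <<'E'
from h import *
np.set_printoptions(precision=3,suppress=True)
C=cam('wrist');st();im=vision.get_image('wrist'); cv2.imwrite('pics/w20.png',im); st()
cv2.imwrite('pics/w20z.png',cv2.resize(im[0:300,200:440],None,fx=2,fy=2,interpolation=cv2.INTER_CUBIC))
for z in (0,):
  v,g=refine(im,'wrist',C,(477.1,47.8,-.034),140,180,z); t,g2=refine(im,'wrist',C,(477.1,47.8,-.034),146,186,0); print(v,g,t,g2,rel(v,t))
im=vision.get_image('side');cv2.imwrite('pics/s20.png',cv2.resize(im[140:340,220:470],None,fx=3,fy=3,interpolation=cv2.INTER_CUBIC))
im=vision.get_image('scene');cv2.imwrite('pics/sc20.png',cv2.resize(im[90:290,170:450],None,fx=2.8,fy=2.8,interpolation=cv2.INTER_CUBIC))
E
```

```text
clock: 29.75
eef_pos: [472.8, -74.6, 148.7]
tool_rot: [-3.141, 0.001, 1.536]
force: [1.4, 0.1, -1.0]
width: 85.7
clock: 30.25
eef_pos: [474.3, -58.4, 267.3]
tool_rot: [3.139, -0.001, 1.539]
force: [0.1, 0.0, 1.0]
width: 85.5
30.25 [474.3 -58.4 267.3] [ 3.139 -0.001  1.539] [0.1 0.  1. ] 85.5
30.3 [473.6 -58.2 266.1] [-3.142 -0.     1.539] [ 0.1 -0.2 -0.9] 85.3
[480.622  50.933  -0.031] 135.6111297607422 [477.024  47.89   -0.033] 213.26895141601562 [3.496 3.16  0.002]
```

View pics/w20z.png

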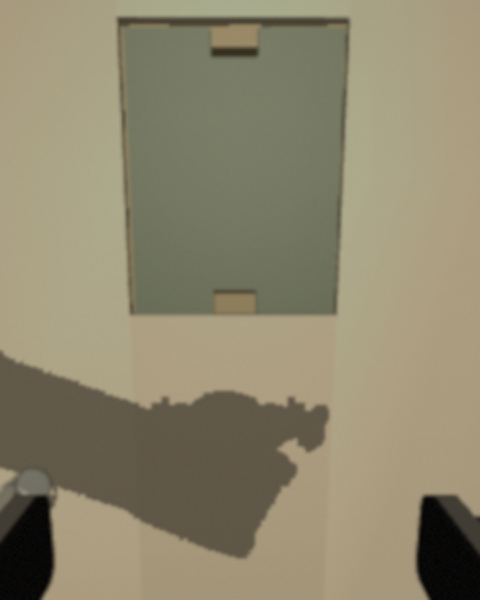

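View pics/s20.png

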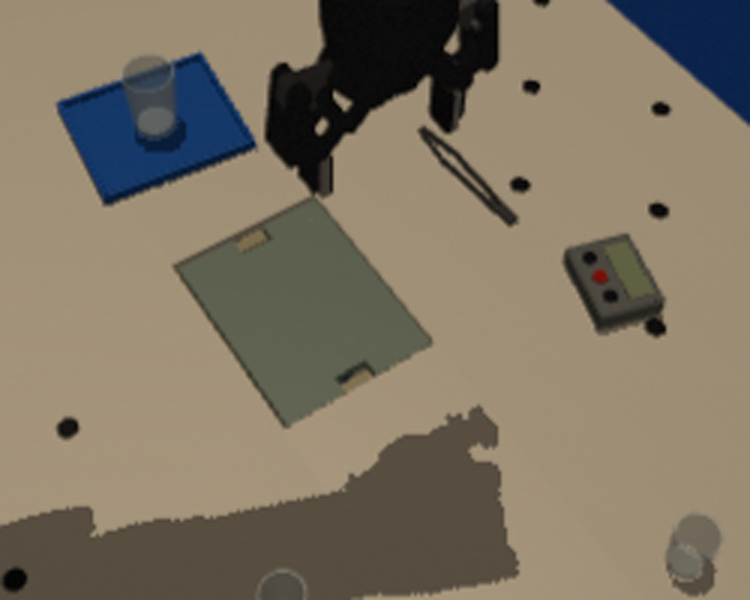

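View pics/sc20.png

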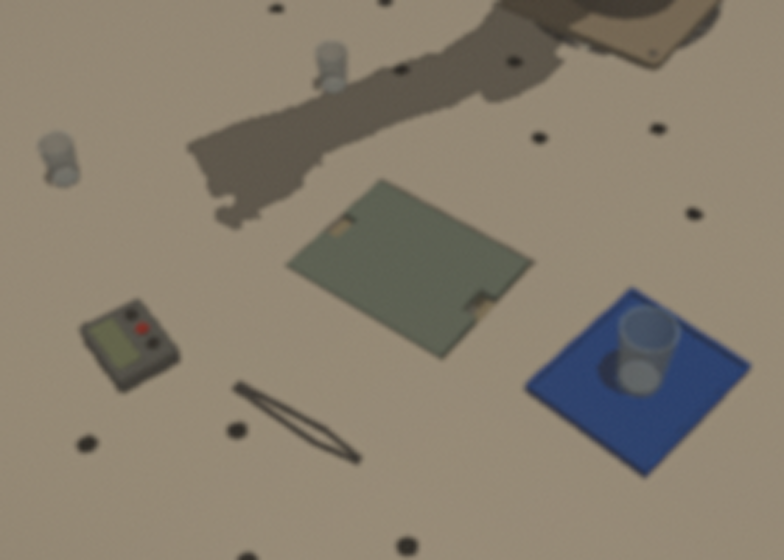

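```bash

python3 - <<'E'
from h import *
im=cv2.imread('pics/w20.png')
cv2.imwrite('pics/w20a.png',cv2.resize(im[135:165,250:385],None,fx=5.8,fy=5.8,interpolation=cv2.INTER_NEAREST))
cv2.imwrite('pics/w20b.png',cv2.resize(im[0:40,250:385],None,fx=5.8,fy=5.8,interpolation=cv2.INTER_NEAREST))
im=cv2.imread('pics/w19.png')
cv2.imwrite('pics/w19a.png',cv2.resize(im[150:260,140:500],None,fx=2.2,fy=2.2,interpolation=cv2.INTER_NEAREST))
E
```

```text
(no output)
```

View pics/w20a.png

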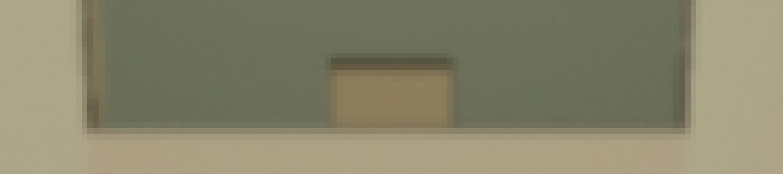

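View pics/w20b.png

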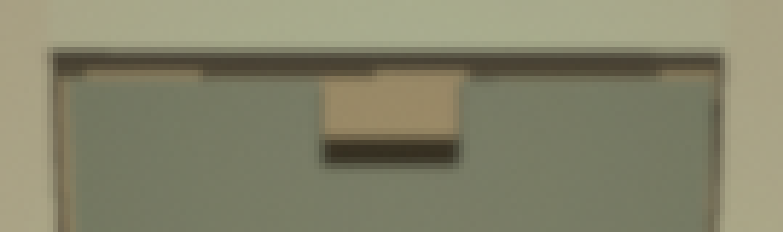

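View pics/w19a.png

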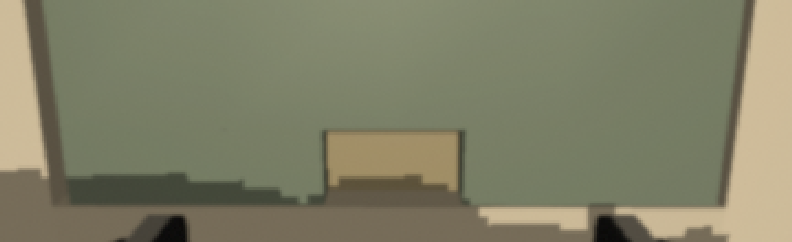

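The cover measures about 139 mm wide at its trailing end, against the recess's 146 mm, with gaps on both sides. That fits a top face at deck level, since an unseated one would look about 143 mm wide. I'll confirm by touching the trailing end lightly; the deck was felt at TCP z = -33.8.

```bash

python3 -m crank '[{"x":0.8,"y":0,"z":3,"spin":0},{"x":0.9,"y":0,"z":4.5,"spin":0},{"x":0.9,"y":0,"z":4.8,"spin":0},{"x":0,"y":0,"z":4.8,"spin":0},{"x":0,"y":0,"z":4,"spin":0}]'
python3 -m crank '[{"x":0,"y":0,"z":3,"spin":0},{"x":0,"y":0,"z":2,"spin":0},{"x":0,"y":0,"z":1,"spin":0},{"x":0,"y":0,"z":0,"spin":0},{"x":0,"y":0,"z":0,"spin":0}]'
```

```text
clock: 30.9
eef_pos: [472.4, -32.1, 51.6]
tool_rot: [-3.137, 0.001, 1.538]
force: [1.2, 0.4, -1.1]
width: 85.2
clock: 31.4
eef_pos: [474.7, -32.6, -4.6]
tool_rot: [-3.141, 0.0, 1.538]
force: [0.5, 0.4, 0.7]
width: 85.3
```

```bash

python3 -m crank '[{"x":0,"y":0,"z":0.8,"spin":0},{"x":0,"y":0,"z":0.7,"spin":0},{"x":0,"y":0,"z":0.5,"spin":0},{"x":0,"y":0,"z":0,"spin":0}]'
python3 -m crank '[{"x":0,"y":0,"z":0.3,"spin":0},{"x":0,"y":0,"z":0.2,"spin":0},{"x":0,"y":0,"z":0,"spin":0}]'
python3 -m crank '[{"x":0,"y":0,"z":0.2,"spin":0},{"x":0,"y":0,"z":0.15,"spin":0},{"x":0,"y":0,"z":0,"spin":0}]'
```

```text
clock: 31.8
eef_pos: [474.5, -32.0, -25.3]
tool_rot: [-3.141, -0.0, 1.539]
force: [-0.2, -0.5, -0.6]
width: 85.6
clock: 32.1
eef_pos: [474.8, -32.1, -30.0]
tool_rot: [-3.141, -0.0, 1.539]
force: [-0.1, 0.2, -0.3]
width: 85.6
clock: 32.4
eef_pos: [474.8, -32.1, -33.4]
tool_rot: [-3.141, -0.0, 1.539]
force: [-0.2, 0.4, 0.2]
width: 85.2
```

There is no contact down to deck level, so the trailing end is not proud. I'll retreat and take a final look.

```bash

python3 -m crank '[{"x":0,"y":0,"z":-1,"spin":0},{"x":-0.5,"y":0,"z":-3,"spin":0},{"x":-1,"y":0,"z":-4,"spin":0},{"x":-1,"y":0,"z":-4,"spin":0},{"x":-1,"y":0,"z":-4,"spin":0}]'
python3 -m crank '[{"x":-1,"y":0,"z":-4,"spin":0},{"x":-1,"y":0,"z":-3,"spin":0},{"x":-0.5,"y":0,"z":-1.5,"spin":0},{"x":0,"y":0,"z":0,"spin":0},{"x":0,"y":0,"z":0,"spin":0}]'
python3 - <<'E'
from h import *
np.set_printoptions(precision=1,suppress=True)
st();im=vision.get_image('scene'); cv2.imwrite('pics/sc21.png',im)
for k in('beaker','timer','wash_bottle','tweezers'):
    for r in vision.place_of(k,'scene')[:3]: print(k,round(r['score'],2),back('scene',r['point'],5 if k=='beaker' else 0)[0])
im=vision.get_image('side');cv2.imwrite('pics/s21.png',cv2.resize(im[70:370,180:480],None,fx=2,fy=2))
E
```

```text
clock: 32.9
eef_pos: [473.2, -67.4, 128.2]
tool_rot: [-3.141, 0.0, 1.539]
force: [1.2, -0.4, 0.3]
width: 85.3
clock: 33.4
eef_pos: [472.6, -91.4, 211.2]
tool_rot: [-3.141, -0.001, 1.539]
force: [-0.6, -0.2, -0.2]
width: 85.3
33.4 [472.6 -91.4 211.2] [-3.1 -0.   1.5] [-0.6 -0.2 -0.2] 85.3
beaker 0.69 [ 589.  -292.4    5. ]
beaker 0.59 [469.5 285.6   5. ]
beaker 0.55 [ 322. -175.    5.]
timer 0.95 [705.3 -88.2   0. ]
wash_bottle 0.62 [576.8 538.6   0. ]
tweezers 0.75 [684.9  83.4   0. ]
```

View pics/s21.png

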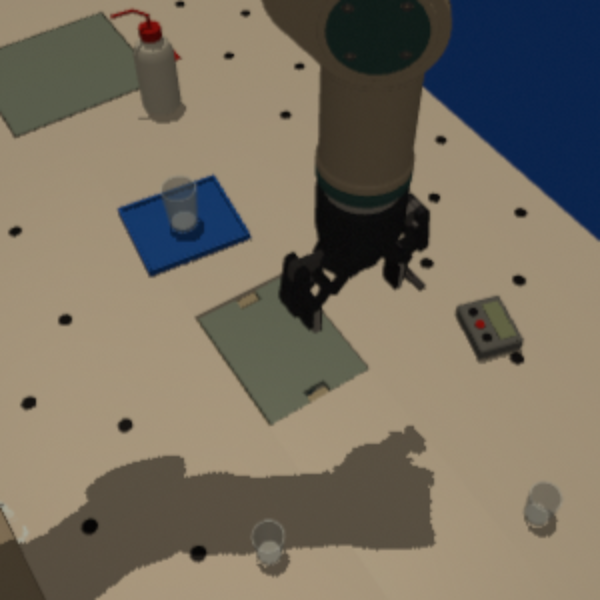

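View pics/sc21.png

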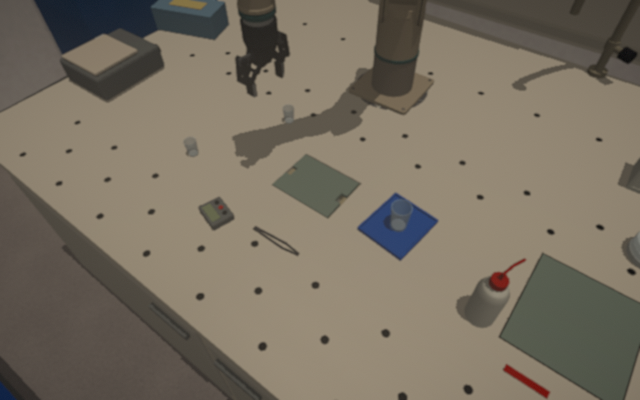

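The cover fills the recess at (317,185) in the scene view, and the beaker stands in the tray at (400,215). Timer, tweezers, wash bottle and look-alikes are where they were, and the robot is clear. I'll hand the job in.

```bash
python3 -c "
from cell import ctrl
print(ctrl.finish_job())"
```

```text
the job is handed in; nothing more can be done
None
```

I moved the largest beaker from the cover to the blue tray, then closed the tank with the cover and handed the job in at about 33 s of the 67 s limit. The hand-in reports no verdict.

**Beaker:** It was lowered until the wrist force read about 7 N and then released. The last pictures show it upright, well inside the tray walls.

**Cover:** I pushed it by its trailing end with the open fingertips, turning it into line with the tank, then slid it straight in. Just before the final slide it was about 0.5 mm off sideways and 0.003 rad off in yaw.
- **Fit:** The side gaps show on both sides. The trailing end measures about 139 mm against the recess's 146 mm, which fits a top face at deck level.
- **Touch test:** The fingertips met nothing at the trailing end down to about 0.4 mm above deck level, so it is not proud. I only touch-tested that end.

**Other items:** The wash bottle, timer, tweezers and small beakers look unmoved, within the few mm the cameras can resolve.

**What disagreed:**
- **First push:** It passed above the cover without moving it, because the open fingertips stand about 34 mm behind the TCP, not the 13 mm I had assumed. I found the right height by touching the deck, at up to 24 N.
- **Last automatic fit of the seated cover:** It gave an offset of about 3.5 mm, more than the play allows. It had latched onto the recess edges, so I relied on the zoomed picture and the touch test instead.

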